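# Register a chromatography plate in its spotting board

## Robot

A 6-joint arm with a two-finger parallel gripper is mounted at the origin on a cart in front of the work surface, level with it; the furniture and walls round the work are solid. World frame = base frame: x ahead of the robot, y to its left, z up, the work surface at z = 0. Lengths are in m, angles in rad, forces in N, time in s.
With the tool pointing down it reaches from about 0.35 to 0.925 m from the base axis. Payload 6.4 kg.
Tool frame: the origin (TCP) lies at the very end of the fingers, on their centre line; the grasp point (between the pads) lies 19 mm behind it; x points along the fingers, y is the direction in which the jaws open and shut, and the axes are right-handed (so a half turn about x gives the same grasp; the last joint's range is limited). The gripper opens to 85 mm and grips with 20 to 120 N. Pads are 22 mm wide; open, the fingers measure 114 mm over their backs; the gripper's body (76 mm by 85 mm) begins 54 mm behind the grasp point. The pads swing forward as they close: fully open they stand 13 mm farther back than shut.
Start: joints at [1.173, 0.245, 1.558, -0, 1.339, -0.174], TCP at [0.144, 0.634, 0.208] pointing down, gripper open.
Joint ranges: [-3.13, 3.13], [-1.02, 2.26], [0.13, 2.54], [-0.95, 4.09], [0.21, 2.88], [-2.74, 2.74]. Speed limits (rad/s): [2.57, 2.57, 3.14, 3.14, 3.14, 3.14].

## Interface

Orientations are given as [roll, pitch, yaw] about the fixed x, y, z axes, in that order (R = Rz(yaw) Ry(pitch) Rx(roll)).
In Python, from cell import env, vision, order gives the robot as it stands. The module is installed in compiled form; this text tells all that it offers.
- The arm moves only by the tool move_arm, never from a script. Its argument "moves" is a list of rows, each an object with "offset": the shift along the tool's x, y, z in mm, a list of three; "angular": the turn, a rotation vector about the tool's x, y, z in degrees, a list of three; "claw": the finger opening in mm, from 0 to 85.4. A call has 1 to 8 rows; each row shifts and turns the pose as measured when the row begins, along the tool's axes as they then stand; what a row does not reach is not made up. A row lasts 1/12 s, in which the tool goes at most 41.7 mm and 7.16 degrees, less where a joint would pass 70% of its speed; a pose out of reach is approached as far as the arm can. A call with a gripper value outside its range is refused whole. The fingers move at their own pace and stop on an object; the grip force is fixed at half the most. Time passes only in rows, so rows that do not move let the fingers close. It gives the time, the measured TCP pose, the force and the opening at its end, in the units of the state.
- env.sense(): the state, without advancing time (a new reading comes with each control period).
- vision.snapshot(name): name is "side" or "top" or "wrist"; returns a dict with "image" (420x560x3 uint8, red, green, blue), "z_map" (420x560 float32, m along the optical axis (not along the pixel's ray), 0 where there is no reading), "fx", "fy", "cx", "cy" (pixels), "eye" and "attitude" of the camera in the world; the wrist camera has in their place "hand_eye" (4x4, takes a point from camera to tool coordinates, whose origin is the TCP and whose axes are the tool frame's). Camera axes: x right, y down, z forward; pixel columns grow to the right and rows downward; lengths in m; the calibration is good to about 2 mm. A picture is of the moment at which its call begins: read the wrist's pose just before it.
- order.close_job(): hands the job in, once; it reports no verdict.
The state is a dict: "time_s": time; "qpos": joint angles; "joint_vel": joint speeds; "joint_torque": joint torques, N m; "position": TCP position; "tool_rot": TCP orientation; "contact_force": force on the tool from outside, world axes, zero at the start; "wrist_torque": the same for the moment, N m; "grip_width": opening from 0.0 (shut) to 1.0 (fully open).
Only numpy, scipy, OpenCV 4.12 (cv2) and the standard library are available. Lean on these libraries where they do the work, as an engineer would, in place of code of your own. Each camera call takes 0.05 s, during which the arm holds its last target.

## Task

Get the thin-layer plate ready for spotting: take the spatula from its rest and nudge the plate with it until its edges lie fully against both fences of the spotting board, without ever touching the plate with the gripper. Then fold the hinged guide all the way down over the plate, so that the plate stays home against both fences; lay the spatula back across its rest and leave the vial and the timer where they stand.

Things in the scene. Friction and masses are not known exactly. Their poses are not given: they have to be found in the camera images.
- spotting_board: Fixed dark grey board on rubber feet, 125 x 170 mm; its flat bed is 16 mm above the bench. Origin on the bench; x points from its front edge to the hinge behind, y left. It covers x -60 to +65, y -85 to +85 mm. Steel fences form a square corner at the far left; front and right are open. Two hinge lugs at x = 52 are 29 mm high. Turned by up to 0.25 rad on the bench
- board_corner (a point): Inner corner of the two fences at bed height: (30, 60, 16) mm in the board's frame, axes as the board's. Fences are 10 mm wide and rise 6 mm above the bed. The back fence's inner face lies at x = 30 (from y = -38 to 70), the left fence's at y = 60 (from x = -60 to 30), board frame, mm
- plate: Loose thin-layer plate, glass with a white layer on top, 50 (x) x 100 (y) x 5 mm, about 50 g. Origin at the centre of its underside. Starts flat on the bed, 9 to 15 mm nearer the front and 9 to 28 mm farther right than home, turned by up to 0.12 rad. Home: long far edge on the back fence, left short edge on the left fence, origin at (5, 10, 16) mm in the board's frame
- plate_far_left (a point): Far left lower corner of the plate, (+25, +50, 0) mm in the plate's frame; it meets board_corner when the plate is home
- plate_far_right (a point): Far right lower corner of the plate, (+25, -50, 0) mm in the plate's frame
- plate_near_left (a point): Near left lower corner of the plate, (-25, +50, 0) mm in the plate's frame
- guide (a joint): Hinge of the steel guide frame (4 mm thick): 0 = down, level over the plate; grows as it is raised. Starts at 1.1 to 1.45 rad; the stiff hinge (0.09 N m) holds it where it is left, so it must be pushed down to its stop (1 to 2 N at its front). Lips turned down at its front and right side pass the plate's edges with 2 mm of room if the plate is home, else land on it at about 0.05 rad
- guide_tab (a point): Middle of the thumb tab on the guide's outer face (the upper face when down), 88 mm from the hinge axis; x points along the frame to the hinge, z out of the outer face. 26.5 mm above the bench when the guide is down
- spatula: Loose steel spatula, a straight bar 171 mm long (y), 8 mm wide (x) and 4 mm thick, 22 g. Origin in the middle of its length; the bar lies 2 to 6 mm above the origin along z. Both ends can be used alike. It starts lying across its rest, and can be gripped at its middle across the 8 mm with the fingers between the rest's two ridges
- rest: Fixed grey spatula rest, 84 (x) x 48 (y) mm, origin under its centre on the bench. Base 6 mm high; two ridges across it at x = -34 and +34 mm (10 mm thick), tops 20 mm above the bench, with a horn 7 mm high at both ends that leaves 30 mm between. The spatula lies along the rest's x on both ridges, 20 mm above the bench (its origin then at z = 18 mm)
- vial: Bystander: small vial with a screw cap, 23 mm across, 44 mm high, standing behind the board; origin under its centre. Leave it alone
- timer: Bystander: flat bench timer, 58 x 64 x 18 mm, lying at the left edge of the bench beyond the rest; origin under its centre. Leave it alone
- guide_hinge (a point): Middle of the guide's hinge axis, (52, 10, 24.5) mm in the board's frame; the axis runs along the board's y. The frame reaches 78 mm from the axis and is 124 mm wide; its front bar (56 to 78 mm from the axis, with a row of small holes) lies over the plate's near edge. A thumb tab 28 mm wide in the middle of the front reaches to 96 mm. When down, the guide does not touch the plate
There are look-alikes about, which are no part of the job. What is shaped like the rest but yellow is not meant.

How it is judged:
By the outcome, as a careful person would: the job done as asked, in the order asked, and still so for the second after the job is handed in, with the robot touching nothing.
It also fails if it takes over 72 s, if anything falls off the work surface, if the arm or the gripper's body presses on something with over 40 N, if the wrist force passes 120 N, or if a joint passes its speed limit or range.

## Working session

There is one attempt and no reset: what is moved stays moved. The work goes in short steps, Python scripts to look and compute and a tool call to move; the robot and the scene stay as the last step left them, time stands still between calls to the robot, and variables do not carry over. Pictures are saved under pics/ and viewed, and the job is handed in when it is done.

Besides the shell and the picture viewer there is one more tool, called after ">>>" as name(argument=value, ...), one argument or row to a line, values as JSON. move_arm: Moves the arm, as the interface text tells. Its arguments: {"type":"object","properties":{"moves":{"type":"array","items":{"type":"object","properties":{"offset":{"type":"array","items":{"type":"number"}},"angular":{"type":"array","items":{"type":"number"}},"claw":{"type":"number"}}}}},"required":["moves"]}

```bash
mkdir -p pics; ls
cat > h.py <<'E'
import numpy as np, cv2
from cell import env, vision, order
from scipy.spatial.transform import Rotation as R
def snap(n,fn=None):
    s=env.sense(); d=vision.snapshot(n)
    if fn: cv2.imwrite('pics/'+fn,d['image'][:,:,::-1])
    return s,d
def Rt(s): return R.from_euler('xyz',s['tool_rot']).as_matrix()
def T(s,d):
    if 'hand_eye' in d:
        M=np.eye(4); M[:3,:3]=Rt(s); M[:3,3]=s['position']; return M@np.array(d['hand_eye'])
    M=np.eye(4); a=np.array(d['attitude']); 
    M[:3,:3]=a if a.shape==(3,3) else R.from_euler('xyz',a).as_matrix()
    M[:3,3]=d['eye']; return M
def cloud(s,d):
    z=d['z_map']; v,u=np.mgrid[:420,:560]
    P=np.stack([(u-d['cx'])/d['fx']*z,(v-d['cy'])/d['fy']*z,z],-1)
    M=T(s,d); W=P@M[:3,:3].T+M[:3,3]; W[z==0]=np.nan; return W
def pix(s,d,p):
    M=np.linalg.inv(T(s,d)); q=M[:3,:3]@np.array(p)+M[:3,3]
    return d['fx']*q[0]/q[2]+d['cx'], d['fy']*q[1]/q[2]+d['cy']
E
python3 - <<'E'
from h import *
print(env.sense())
for n in ['top','side','wrist']:
    s,d=snap(n,n+'0.png'); print(n,{k:v for k,v in d.items() if k not in('image','z_map')})
    W=cloud(s,d); print(np.nanpercentile(W[...,2],[1,20,50,80,99]))
    np.savez(n+'0.npz',W=W,im=d['image'])
E
```

```text
pics
{'time_s': 0.0, 'qpos': array([ 1.17289134e+00,  2.45813346e-01,  1.55901559e+00,  1.42084179e-05,
        1.33873643e+00, -1.74078923e-01]), 'joint_vel': array([-0.00193601,  0.00155   ,  0.00064088,  0.00117037,  0.00045482,
        0.00265023]), 'joint_torque': array([ 1.95432053e-04, -4.29487252e+01, -3.26138592e+01, -2.13263536e-05,
        5.10783226e-03,  1.28229945e-05]), 'position': array([0.14401162, 0.63321861, 0.20688001]), 'tool_rot': array([-1.75188129,  1.56882357, -1.97571064]), 'contact_force': array([-0.32517751, -0.70548175,  0.36342977]), 'wrist_torque': array([-0.00532157,  0.03906113, -0.01231672]), 'grip_width': 0.9982079315100095}
top {'fx': 400.58888162425797, 'fy': 400.58888162425797, 'cx': 276.34994028147884, 'cy': 207.20008334461332, 'eye': array([0.57066295, 0.19830294, 0.89314754]), 'attitude': array([-3.09444623, -0.00730842, -1.54409078])}
[-7.11811030e-01 -7.04013602e-01 -6.21242467e-04  1.47101287e-02
  1.85769021e-01]
side {'fx': 508.71820094234704, 'fy': 508.71820094234704, 'cx': 282.22770137956394, 'cy': 213.17049155120333, 'eye': array([ 0.22299813, -0.43855171,  0.71695724]), 'attitude': array([-2.29049744, -0.00628152, -0.55045041])}
[-7.08081697e-01 -3.38903813e-01  5.58634782e-04  8.34479259e-02
  5.33964895e-01]
wrist {'fx': 297.54113054554364, 'fy': 297.54113054554364, 'cx': 281.4528348758101, 'cy': 206.14800649434127, 'hand_eye': array([[ 3.15343168e-04, -3.13428339e-01,  9.49611803e-01,
        -1.65919104e-01],
       [ 9.99999940e-01,  2.31824921e-04, -2.55559850e-04,
         4.10870590e-05],
       [-1.40043982e-04,  9.49611827e-01,  3.13428393e-01,
        -7.89514723e-02],
       [ 0.00000000e+00,  0.00000000e+00,  0.00000000e+00,
         1.00000000e+00]])}
[-7.08439215e-01 -7.04710915e-01 -6.03391166e-01  5.88335966e-04
  3.24339148e-01]
```

View pics/top0.png

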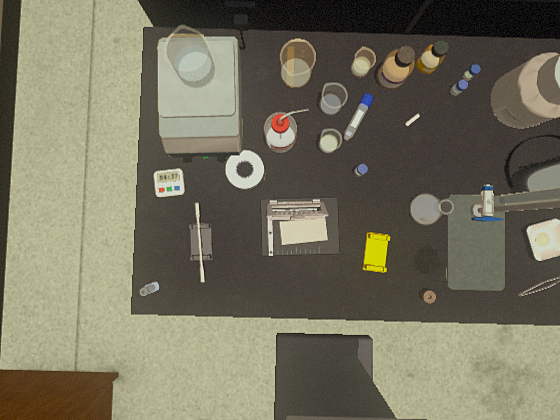

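View pics/side0.png

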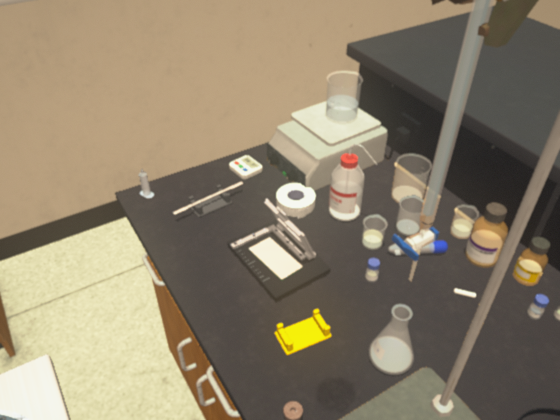

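View pics/wrist0.png

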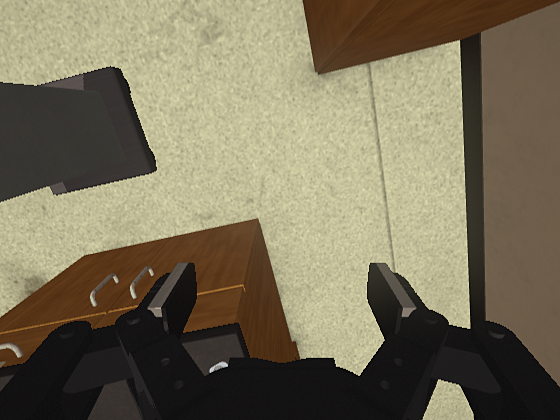

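The candidates are the grey rest with a spatula on it at top pixel (200,242) and the yellow look-alike rest at (376,252). Other slim items that could be mistaken for the spatula are the tweezers at (540,288) and the white stick at (412,120). The description points to the grey rest with the bar at (200,242). The board is at (300,227), the vial probably at (361,170), and the timer at (169,183). I'll check with a close crop.

Run:
```python
from h import *
A=np.load('top0.npz'); im=A['im']; W=A['W']
c1=cv2.resize(im[190:295,150:240],None,fx=4,fy=4,interpolation=cv2.INTER_CUBIC)
c2=cv2.resize(im[190:262,255:345],None,fx=4.4,fy=4.4,interpolation=cv2.INTER_CUBIC)
H=max(c1.shape[0],c2.shape[0])
f=np.zeros((H,c1.shape[1]+c2.shape[1],3),np.uint8); f[:c1.shape[0],:c1.shape[1]]=c1; f[:c2.shape[0],c1.shape[1]:]=c2
cv2.imwrite('pics/crop0.png',f[:,:,::-1]); print(f.shape)
for n,(u,v) in dict(spt_top=(197,206),spt_mid=(200,242),spt_bot=(202,278),plate=(303,231),bedcornerR=(336,252),bedFL=(264,201),timer=(169,183),vial=(361,170)).items(): print(n,W[v,u].round(4))
```

```text
(420, 756, 3)
spt_top [0.6099 0.3655 0.0222]
spt_mid [0.5323 0.3553 0.0277]
spt_bot [0.4553 0.3486 0.0258]
plate [0.5617 0.1337 0.0215]
bedcornerR [0.5179 0.0604 0.0175]
bedFL [0.625  0.2204 0.0174]
timer [0.6591 0.4303 0.0143]
vial [0.6952 0.0147 0.0444]
```

View pics/crop0.png

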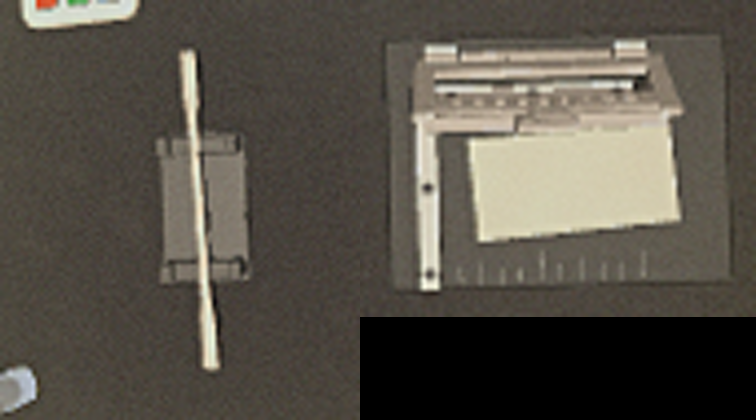

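The crop shows the metal bar lying across the grey rest, which is the right one. The white plate on the dark board is turned and short of both fences. I'll work out the tool axes and plan a look from the wrist camera.

```bash
cat >> h.py <<'E'
def plan(target,Rgoal,s=None,step=40,ang=7):
    """rows in tool axes from the present pose"""
    s=s or env.sense(); R0=Rt(s); p0=np.array(s['position'])
    d=(R0.T@(np.array(target)-p0))*1000; rv=np.degrees(R.from_matrix(R0.T@Rgoal).as_rotvec())
    print('pos',p0.round(4),'d tool mm',d.round(1),'rotvec deg',rv.round(2),'|d|',np.linalg.norm(d).round(1),'|a|',np.linalg.norm(rv).round(2))
    return d,rv
def Rdown(yj,tilt=0):
    """tool down, jaw axis (tool y) at world heading yj; tilt about tool y"""
    x=np.array([0,0,-1.]); y=np.array([np.cos(yj),np.sin(yj),0]); z=np.cross(x,y)
    return np.stack([x,y,z],1)@R.from_euler('y',tilt).as_matrix()
E
python3 - <<'E'
from h import *
s=env.sense(); print(Rt(s).round(3))
# spatula line from top cloud
A=np.load('top0.npz'); W=A['W']; im=A['im'].astype(int)
sub=W[195:290,185:215]; c=im[195:290,185:215]
m=(sub[...,2]>0.013)&(c.sum(-1)>420)
P=sub[m]; mu=P.mean(0); u,sv,vt=np.linalg.svd(P[:,:2]-mu[:2]); print(mu,vt[0],np.ptp((P[:,:2]-mu[:2])@vt[0]),len(P),np.median(P[:,2]))
yj=np.arctan2(vt[0][1],vt[0][0])
for k in range(4):
    print(k, plan([0.53,0.355,0.2],Rdown(yj+k*np.pi/2)))
E
```

```text
[[-0.001  0.222  0.975]
 [-0.001  0.975 -0.222]
 [-1.    -0.002 -0.   ]]
[0.53166294 0.35740197 0.02379801] [-0.99384636 -0.11076738] 0.16908700106248808 201 0.02375423966071233
pos [0.1441 0.6333 0.2071] d tool mm [   7.3 -185.7  438.1] rotvec deg [-1.0918e+02 -9.0000e-02  4.0000e-02] |d| 475.9 |a| 109.18
0 (array([   7.2581152 , -185.74125919,  438.08295124]), array([-1.09182716e+02, -9.37565727e-02,  4.36441713e-02]))
pos [0.1441 0.6333 0.2071] d tool mm [   7.3 -185.7  438.1] rotvec deg [1.6082e+02 1.2000e-01 4.0000e-02] |d| 475.9 |a| 160.82
1 (array([   7.2581152 , -185.74125919,  438.08295124]), array([1.60817216e+02, 1.18289369e-01, 4.31421561e-02]))
pos [0.1441 0.6333 0.2071] d tool mm [   7.3 -185.7  438.1] rotvec deg [7.082e+01 4.000e-02 9.000e-02] |d| 475.9 |a| 70.82
2 (array([   7.2581152 , -185.74125919,  438.08295124]), array([7.08172450e+01, 3.98207239e-02, 8.55430287e-02]))
pos [0.1441 0.6333 0.2071] d tool mm [   7.3 -185.7  438.1] rotvec deg [-19.18  -0.03   0.08] |d| 475.9 |a| 19.18
3 (array([   7.2581152 , -185.74125919,  438.08295124]), array([-19.18273639,  -0.03045358,   0.08349918]))
```

>>> move_arm(
  moves=[
    {"angular": [-6.4, 0, 0], "offset": [0, 0, 0]},
    {"angular": [-6.4, 0, 0], "offset": [0, 0, 0]},
    {"angular": [-6.4, 0, 0], "offset": [0, 0, 0]},
    {"offset": [0, -27, 27]},
    {"offset": [0, -27, 27]},
    {"offset": [0, -27, 27]},
    {"offset": [0, -27, 27]},
    {"offset": [0, -27, 27]},
  ],
)

```text
invalid input
```

>>> move_arm(
  moves=[
    {"offset": [0, -27, 27]},
    {"offset": [0, -27, 27]},
    {"offset": [0, -27, 27]},
    {"offset": [0, -27, 27]},
    {"offset": [0, -27, 27]},
    {"offset": [0, -27, 27]},
    {"offset": [0, -20, 20]},
  ],
)

```text
invalid input
```

>>> move_arm(
  moves=[
    {"offset": [0, 0, 0], "angular": [-6.4, 0, 0], "claw": 85},
    {"offset": [0, 0, 0], "angular": [-6.4, 0, 0], "claw": 85},
    {"offset": [0, 0, 0], "angular": [-6.4, 0, 0], "claw": 85},
    {"offset": [0, -27, 27], "angular": [0, 0, 0], "claw": 85},
    {"offset": [0, -27, 27], "angular": [0, 0, 0], "claw": 85},
    {"offset": [0, -27, 27], "angular": [0, 0, 0], "claw": 85},
    {"offset": [0, -27, 27], "angular": [0, 0, 0], "claw": 85},
    {"offset": [0, -27, 27], "angular": [0, 0, 0], "claw": 85},
  ],
)

```text
time_s: 0.82
position: [0.2932, 0.5152, 0.2033]
tool_rot: [-2.473, 1.564, -2.331]
contact_force: [1.3, 1.4, 0.5]
grip_width: 1.0
```

Run:
```python
from h import *
plan([0.495,0.353,0.2],Rdown(0.111+np.pi/2)); print(env.sense()['qpos'].round(3))
```

```text
pos [0.2932 0.5152 0.2033] d tool mm [   3.1 -189.2  176.8] rotvec deg [ 1.79 -0.3   0.24] |d| 258.9 |a| 1.83
[ 0.862  0.122  1.708  0.     1.319 -0.851]
```

>>> move_arm(
  moves=[
    {"offset": [0.5, -27, 25], "angular": [0.9, -0.3, 0.2], "claw": 85},
    {"offset": [0.5, -27, 25], "angular": [0.9, 0, 0], "claw": 85},
    {"offset": [0.5, -27, 25], "angular": [0, 0, 0], "claw": 85},
    {"offset": [0.5, -27, 25], "angular": [0, 0, 0], "claw": 85},
    {"offset": [0.5, -27, 25], "angular": [0, 0, 0], "claw": 85},
    {"offset": [0.5, -27, 25], "angular": [0, 0, 0], "claw": 85},
    {"offset": [0.5, -27, 26], "angular": [0, 0, 0], "claw": 85},
    {"offset": [0, 0, 0], "angular": [0, 0, 0], "claw": 85},
  ],
)

```text
time_s: 1.48
position: [0.5013, 0.3332, 0.1978]
tool_rot: [-1.753, 1.568, -1.65]
contact_force: [-0.1, 0.9, 0.2]
grip_width: 0.994
```

Run:
```python
from h import *
s,d=snap('wrist','w1.png'); print(s['position'],s['qpos'].round(3)); W=cloud(s,d); np.savez('w1.npz',W=W,im=d['image'])
plan([0.535,0.13,0.2],Rdown(0.0+np.pi/2),s)
```

```text
[0.50128253 0.33320307 0.19782115] [ 0.4    0.145  1.693 -0.003  1.306 -1.274]
pos [0.5013 0.3332 0.1978] d tool mm [  -1.6 -205.6   12.5] rotvec deg [ 5.94 -0.02  0.17] |d| 206.0 |a| 5.94
```

View pics/w1.png

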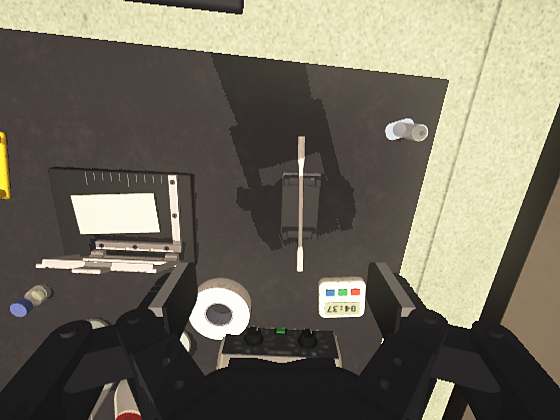

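The wrist view shows the bar on the grey rest, about (301,137) to (300,270). The board and plate are at left (120,215), the timer at (342,297) and the yellow rest at the far left edge. Next I'll measure them.

Run:
```python
from h import *
A=np.load('w1.npz'); W=A['W']; im=A['im'].astype(int)
def fit(m,name):
    P=W[m]; n,lab,st,ce=cv2.connectedComponentsWithStats(m.astype(np.uint8)); k=1+np.argmax(st[1:,4]); P=W[lab==k]
    hull=cv2.minAreaRect((P[:,:2]*1000).astype(np.float32)); print(name,'n',len(P),'rect c,size,ang',np.round(hull[0],1),np.round(hull[1],1),round(hull[2],2),'z',np.median(P[:,2]).round(4)); 
    mu=P[:,:2].mean(0); vt=np.linalg.svd(P[:,:2]-mu)[2]; print('  mean',mu.round(4),'dir deg',np.degrees(np.arctan2(vt[0][1],vt[0][0])).round(2))
m=np.zeros(W.shape[:2],bool); v,u=np.mgrid[:420,:560]
b=im.sum(-1)
fit((b>430)&(u>290)&(u<312)&(v>130)&(v<275),'spat')
fit((b>600)&(u>60)&(u<165)&(v>185)&(v<245),'plate')
# rest ridges: points z 0.015-0.03 and grey
g=(W[...,2]>0.004)&(W[...,2]<0.032)&(u>270)&(u<330)&(v>165)&(v<250)&(b<430)
fit(g,'rest')
g=(W[...,2]>0.011)&(W[...,2]<0.032)&(u>20)&(u<210)&(v>150)&(v<265)
fit(g,'board')
for (x,y) in [(302,145),(301,205),(300,262),(302,180),(290,205),(120,215)]: print((x,y),W[y,x].round(4),im[y,x])
```

```text
spat n 607 rect c,size,ang [nan nan] [0. 0.] 0.0 z nanTraceback (most recent call last):
  File "<stdin>", line 9, in <module>
  File "<stdin>", line 6, in fit
    u, s, vh = gufunc(a, signature=signature)
               ~~~~~~^^^^^^^^^^^^^^^^^^^^^^^^
    raise LinAlgError("SVD did not converge")
numpy.linalg.LinAlgError: SVD did not converge
```

```bash
cat >> h.py <<'E'
def fit(W,m,name):
    m=m&np.isfinite(W[...,2]); n,lab,st,ce=cv2.connectedComponentsWithStats(m.astype(np.uint8)); k=1+np.argmax(st[1:,4]); P=W[lab==k]
    h=cv2.minAreaRect((P[:,:2]*1000).astype(np.float32)); print(name,'n',len(P),'rect c,size,ang',np.round(h[0],1),np.round(h[1],1),round(h[2],2),'z',np.median(P[:,2]).round(4))
    mu=P[:,:2].mean(0); vt=np.linalg.svd(P[:,:2]-mu,full_matrices=False)[2]; print('  mean',mu.round(4),'dir deg',np.degrees(np.arctan2(vt[0][1],vt[0][0])).round(2)); return P
E
python3 - <<'E'
from h import *
A=np.load('w1.npz'); W=A['W']; im=A['im'].astype(int)
v,u=np.mgrid[:420,:560]
b=im.sum(-1)
fit(W,(b>430)&(u>290)&(u<312)&(v>130)&(v<275),'spat')
fit(W,(b>600)&(u>60)&(u<165)&(v>185)&(v<245),'plate')
g=(W[...,2]>0.004)&(W[...,2]<0.032)&(u>270)&(u<330)&(v>165)&(v<250)&(b<430)
fit(W,g,'rest')
g=(W[...,2]>0.011)&(W[...,2]<0.032)&(u>20)&(u<210)&(v>150)&(v<265)
fit(W,g,'board')
for (x,y) in [(302,145),(301,205),(300,262),(302,180),(290,205),(120,215)]: print((x,y),W[y,x].round(4),im[y,x])
E
```

```text
spat n 605 rect c,size,ang [535.7 358.6] [170.4   7.2] 6.43 z 0.0236
  mean [0.5281 0.3576] dir deg 6.45
plate n 3129 rect c,size,ang [566.4 134.4] [ 50.4 101.1] 7.83 z 0.0214
  mean [0.5656 0.1349] dir deg -82.34
rest n 1162 rect c,size,ang [540.7 346. ] [90.3 22.9] 5.42 z 0.0067
  mean [0.5378 0.3462] dir deg 5.84
board n 12040 rect c,size,ang [574.  141.8] [120.9 172.1] 3.15 z 0.0171
  mean [0.5674 0.1443] dir deg 91.95
(302, 145) [0.4597 0.351  0.0241] [197 174 151]
(301, 205) [0.5302 0.3587 0.0243] [198 175 150]
(300, 262) [0.607  0.3671 0.0233] [253 246 227]
(302, 180) [0.4998 0.3561 0.0234] [193 169 146]
(290, 205) [0.537  0.3466 0.0075] [84 78 72]
(120, 215) [0.5677 0.1392 0.02  ] [253 251 234]
```

>>> move_arm(
  moves=[
    {"offset": [0, -32, 6], "angular": [3, 0, 0], "claw": 85},
    {"offset": [0, -32, 6], "angular": [0, 0, 0], "claw": 85},
    {"offset": [8, -32, 6], "angular": [0, 0, 0], "claw": 85},
    {"offset": [8, -32, 4], "angular": [0, 0, 0], "claw": 85},
    {"offset": [8, -32, 4], "angular": [0, 0, 0], "claw": 85},
    {"offset": [8, -32, 4], "angular": [0, 0, 0], "claw": 85},
    {"offset": [0, 0, 0], "angular": [0, 0, 0], "claw": 85},
  ],
)

```text
time_s: 2.12
position: [0.5381, 0.1446, 0.1635]
tool_rot: [2.962, 1.567, 3.021]
contact_force: [-0.8, -0.7, -0.6]
grip_width: 0.994
```

Run:
```python
from h import *
s,d=snap('wrist','w2.png'); print(s['position'],s['joint_vel'].round(3)); W=cloud(s,d); np.savez('w2.npz',W=W,im=d['image'],K=[d['fx'],d['fy'],d['cx'],d['cy']],T=T(s,d))
```

```text
[0.53814061 0.14455988 0.16347072] [ 0.065 -0.02   0.002  0.051  0.015  0.036]
```

View pics/w2.png

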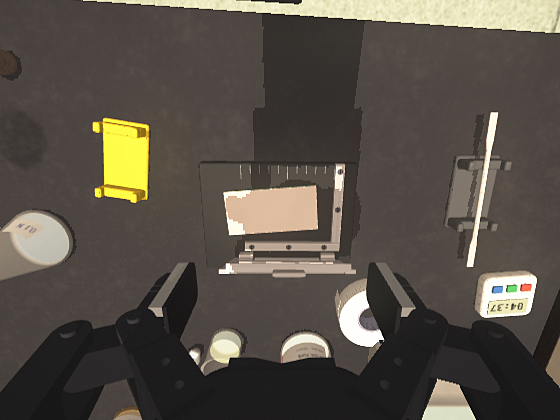

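Run:
```python
from h import *
A=np.load('w2.npz'); W=A['W']; im=A['im']
c=im[150:285,190:370]; f=cv2.resize(c,None,fx=4.4,fy=4.4,interpolation=cv2.INTER_CUBIC); cv2.imwrite('pics/w2c.png',f[:,:,::-1])
v,u=np.mgrid[:420,:560]; b=im.astype(int).sum(-1)
fit(W,(b>330)&(u>215)&(u<322)&(v>180)&(v<238)&(W[...,2]<.03),'plate')
fit(W,(W[...,2]>0.01)&(W[...,2]<0.035)&(u>190)&(u<370)&(v>150)&(v<285),'board')
P=fit(W,(W[...,2]>0.035)&(u>190)&(u<375)&(v>225)&(v<285),'guide')
z=P[:,2]; print(np.percentile(z,[1,50,99]), np.percentile(P[:,0],[1,50,99]),np.percentile(P[:,1],[1,99]))
for q in range(160,290,5): print(q,W[q,290].round(3),im[q,290], W[q,340].round(3),im[q,340])
```

```text
plate n 4004 rect c,size,ang [567.6 134.2] [ 52.8 102. ] 7.6 z 0.0213
  mean [0.5653 0.1345] dir deg -82.43
board n 15022 rect c,size,ang [575.7 142.3] [124.1 170.3] 3.14 z 0.0169
  mean [0.5677 0.1414] dir deg 94.48
guide n 1773 rect c,size,ang [603.2 153. ] [ 31.8 120.9] 2.93 z 0.0955
  mean [0.5966 0.1521] dir deg 92.44
[0.03566575 0.09553925 0.11436109] [0.5872851  0.5932136  0.62012675] [0.09421155 0.21097904]
160 [0.513 0.152 0.002] [63 56 51] [ 0.51   0.208 -0.   ] [62 55 52]
165 [0.516 0.152 0.016] [61 54 50] [0.511 0.203 0.023] [190 168 150]
170 [0.521 0.152 0.016] [89 80 74] [0.516 0.204 0.023] [66 61 57]
175 [0.526 0.153 0.017] [90 81 73] [0.522 0.205 0.021] [253 237 216]
180 [0.532 0.153 0.015] [64 57 50] [0.527 0.205 0.023] [251 240 226]
185 [0.537 0.153 0.017] [65 56 51] [0.533 0.206 0.022] [252 242 227]
190 [0.541 0.154 0.022] [224 190 160] [0.538 0.207 0.021] [255 242 218]
195 [0.547 0.154 0.021] [224 191 161] [0.543 0.207 0.023] [185 165 146]
200 [0.553 0.154 0.021] [223 190 160] [0.549 0.208 0.023] [186 165 148]
205 [0.558 0.155 0.021] [223 191 161] [0.555 0.209 0.0
[... 430 characters left out ...]
6] [72 66 61]
240 [0.602 0.158 0.016] [74 67 59] [0.599 0.215 0.016] [33 31 28]
245 [0.606 0.158 0.022] [145 130 117] [0.604 0.216 0.018] [44 41 37]
250 [0.612 0.158 0.022] [182 161 144] [0.611 0.217 0.016] [55 50 45]
255 [0.621 0.159 0.017] [62 55 50] [0.618 0.218 0.016] [56 52 47]
260 [0.621 0.159 0.028] [126 113 101] [0.624 0.218 0.016] [82 74 68]
265 [0.59  0.155 0.095] [190 170 155] [0.588 0.199 0.095] [194 174 157]
270 [0.592 0.155 0.101] [103  92  83] [0.592 0.199 0.097] [193 172 156]
275 [0.59  0.154 0.114] [194 172 155] [0.653 0.225 0.001] [83 76 71]
280 [0.664 0.163 0.001] [85 77 69] [ 0.661  0.226 -0.   ] [85 77 72]
285 [0.672 0.163 0.001] [82 74 69] [0.668 0.227 0.   ] [87 79 73]
```

View pics/w2c.png

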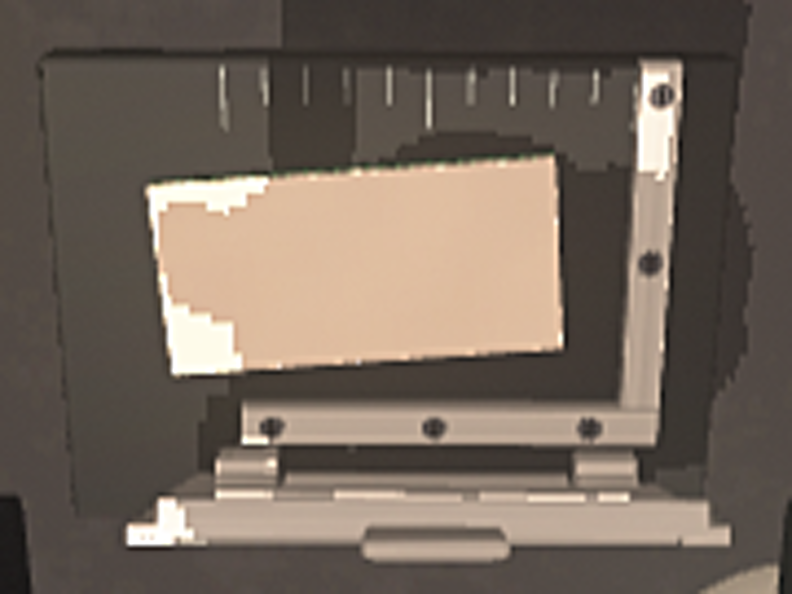

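```bash
cat >> h.py <<'E'
BO=np.array([.5732,.1422]); BT=np.radians(3.14)
def setB(o,t): 
    global BO,BT; BO=np.array(o); BT=t
def b2w(p,z=None):
    c,s=np.cos(BT),np.sin(BT); p=np.asarray(p,float)/1000; q=np.array([[c,-s],[s,c]])@p[:2]+BO
    return q if z is None else np.array([q[0],q[1],z])
def w2b(P):
    c,s=np.cos(BT),np.sin(BT); return ((np.asarray(P)[...,:2]-BO)@np.array([[c,-s],[s,c]]))*1000
E
python3 - <<'E'
from h import *
from scipy.optimize import least_squares
A=np.load('w2.npz'); im=A['im']; fx,fy,cx,cy=A['K']; M=A['T']
g=cv2.cvtColor(im,cv2.COLOR_RGB2GRAY).astype(float)
def p2z(u,v,z):
    d=M[:3,:3]@np.array([(u-cx)/fx,(v-cy)/fy,1]); t=(z-M[2,3])/d[2]; return (M[:3,3]+t*d)[:2]
def edge(line,a,b):
    seg=line[a:b]; gr=np.diff(seg); k=np.argmax(np.abs(gr)); 
    lo=max(k-1,0); w=np.abs(gr[lo:k+2]); return a+lo+(w*(np.arange(len(w))+.5)).sum()/w.sum()
# left fence inner edge (lower col side) at rows 170..235, z .022
L=np.array([p2z(edge(g[r],326,340),r,.022) for r in list(range(170,180))+list(range(192,236))])
Bk=np.array([p2z(c,edge(g[:,c],236,246),.022) for c in range(250,328)])
def pl(P): 
    mu=np.median(P,0)
    vx,vy,x0,y0=cv2.fitLine(P.astype(np.float32)*1000,cv2.DIST_HUBER,0,.01,.01).ravel(); return np.array([x0,y0]),np.array([vx,vy])
a,va=pl(L); b,vb=pl(Bk); print('left ang',np.degrees(np.arctan2(va[1],va[0])),'back ang',np.degrees(np.arctan2(vb[1],vb[0]))-90)
t=np.linalg.solve(np.stack([va,-vb],1),b-a); c=a+t[0]*va; print('corner',c,'pred',b2w([30,60])*1000)
# plate edges z .021
E={}
E['near']=np.array([p2z(cc,edge(g[:,cc],182,196),.021) for cc in range(255,312)])
E['far']=np.array([p2z(cc,edge(g[:,cc],225,238),.021) for cc in range(235,312)])
E['left']=np.array([p2z(edge(g[r],310,324),r,.021) for r in range(190,226)])
E['right']=np.array([p2z(edge(g[r],218,235),r,.021) for r in range(196,232)])
ln={k:pl(v) for k,v in E.items()}
for k,(q,w) in ln.items(): print(k,q,np.degrees(np.arctan2(w[1],w[0])))
def X(i,j):
    (a,va),(b,vb)=ln[i],ln[j]; t=np.linalg.solve(np.stack([va,-vb],1),b-a); return a+t[0]*va
for k in [('far','left'),('far','right'),('near','left'),('near','right')]: print(k,X(*k).round(1),'board',w2b(X(*k)/1000).round(1))
E
```

```text
left ang 3.0832298 back ang -177.51816
corner [600.8634  203.71149] pred [599.86840559 203.75319767]
near [539.25946 144.17274] -82.383224
far [592.6538  126.96772] -82.10658
left [555.2121  183.43707] 7.251334
right [569.9412    84.485596] 7.4626837
('far', 'left') [584.3 187.1] board [13.6 44.3]
('far', 'right') [598.   88.2] board [ 21.8 -55.3]
('near', 'left') [534.4 180.8] board [-36.7  40.7]
('near', 'right') [547.6  81.6] board [-28.9 -59.1]
```

```bash
sed -i 's/^BO=.*/BO=np.array([.5738,.1422]); BT=np.radians(3.0)/' h.py
python3 - <<'E'
from h import *
plan([.5357,.3586,.10],Rdown(np.radians(96.43)))
A=np.load('w2.npz'); W=A['W']; im=A['im'].astype(int)
m=(im[...,0]>180)&(im[...,1]>150)&(im[...,2]<80)
P=fit(W,m,'yellow')
A=np.load('w1.npz'); W=A['W']
# vial pos, guide angle
A=np.load('top0.npz');print(A['W'][165:176,355:368,2].max())
E
```

```text
pos [0.5379 0.1466 0.1641] d tool mm [ 64.5 211.6  10.9] rotvec deg [-2.95 -0.2  -0.13] |d| 221.5 |a| 2.96
yellow n 2834 rect c,size,ang [522.7 -28.8] [50.9 83.1] 84.3 z 0.0064
  mean [ 0.5172 -0.0257] dir deg -5.95
nan
```

>>> move_arm(
  moves=[
    {"offset": [0, 36, 5], "angular": [-3, -0.2, -0.1], "claw": 85},
    {"offset": [0, 36, 1], "angular": [0, 0, 0], "claw": 85},
    {"offset": [0, 36, 1], "angular": [0, 0, 0], "claw": 85},
    {"offset": [10, 36, 1], "angular": [0, 0, 0], "claw": 85},
    {"offset": [10, 36, 1], "angular": [0, 0, 0], "claw": 85},
    {"offset": [20, 30, 1], "angular": [0, 0, 0], "claw": 85},
    {"offset": [24, 0, 0], "angular": [0, 0, 0], "claw": 85},
    {"offset": [0, 0, 0], "angular": [0, 0, 0], "claw": 85},
  ],
)

```text
time_s: 2.83
position: [0.5198, 0.3788, 0.1027]
tool_rot: [0.758, 1.561, 0.881]
contact_force: [-0.6, -0.1, -1.3]
grip_width: 0.997
```

Run:
```python
from h import *
s,d=snap('wrist','w3.png'); W=cloud(s,d); im=d['image'].astype(int); b=im.sum(-1); v,u=np.mgrid[:420,:560]
fit(W,(b>430)&(W[...,2]>.018)&(W[...,2]<.03)&(u>230)&(u<330)&(v<330),'spat')
plan([.5357,.3586,.01],Rdown(np.radians(96.43)))
```

```text
spat n 1175 rect c,size,ang [535.4 358.5] [171.    7.1] 6.33 z 0.0235
  mean [0.5254 0.3575] dir deg 6.39
pos [0.5209 0.3794 0.1053] d tool mm [ 95.2 -23.3  11.2] rotvec deg [ 0.6   0.57 -0.48] |d| 98.7 |a| 0.95
```

View pics/w3.png

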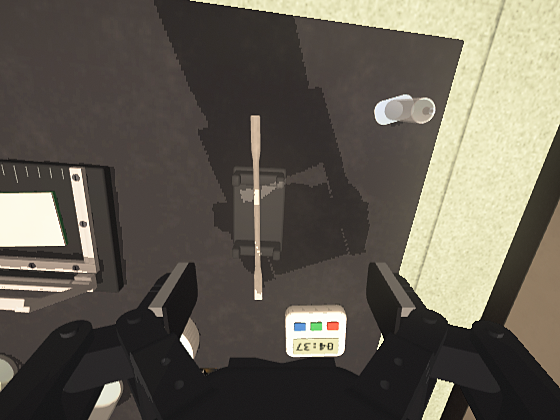

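The wrist image has the spatula at (257,115)–(258,300) and the timer clear at (316,330). The measured size of 171 x 7 mm and top at 23.5 mm match the description. I'll descend now.

>>> move_arm(
  moves=[
    {"offset": [10, -16, 10], "angular": [0.6, 0.5, -0.4], "claw": 85},
    {"offset": [15, -7, 3], "angular": [0, 0, 0], "claw": 85},
    {"offset": [20, 0, 0], "angular": [0, 0, 0], "claw": 85},
    {"offset": [15, 0, 0], "angular": [0, 0, 0], "claw": 85},
    {"offset": [0, 0, 0], "angular": [0, 0, 0], "claw": 85},
  ],
)

```text
time_s: 3.3
position: [0.5421, 0.3567, 0.0484]
tool_rot: [0.336, 1.56, 0.446]
contact_force: [-0.6, -0.6, -0.6]
grip_width: 0.995
```

Run:
```python
from h import *
plan([.5355,.3585,.01],Rdown(np.radians(96.43)))
```

```text
pos [0.5421 0.3567 0.0484] d tool mm [38.4  2.4 -6.7] rotvec deg [-0.14  0.59 -0.21] |d| 39.0 |a| 0.64
```

>>> move_arm(
  moves=[
    {"offset": [15, 2.4, -6], "angular": [0, 0.6, -0.2], "claw": 85},
    {"offset": [13, 0, -0.7], "angular": [0, 0, 0], "claw": 85},
    {"offset": [7, 0, 0], "angular": [0, 0, 0], "claw": 85},
    {"offset": [0, 0, 0], "angular": [0, 0, 0], "claw": 85},
  ],
)

```text
time_s: 3.63
position: [0.5372, 0.3561, 0.0121]
tool_rot: [0.396, 1.569, 0.501]
contact_force: [0.7, 0.1, -0.4]
grip_width: 0.996
```

Run:
```python
from h import *
plan([.5355,.3585,.01],Rdown(np.radians(96.43)))
```

```text
pos [0.5372 0.3561 0.0121] d tool mm [ 2.1  2.6 -1.4] rotvec deg [-0.41  0.08 -0.03] |d| 3.6 |a| 0.42
```

>>> move_arm(
  moves=[
    {"offset": [1.5, 2.6, -1.4], "angular": [-0.4, 0, 0], "claw": 85},
    {"offset": [0, 0, 0], "angular": [0, 0, 0], "claw": 40},
    {"offset": [0, 0, 0], "angular": [0, 0, 0], "claw": 20},
    {"offset": [0, 0, 0], "angular": [0, 0, 0], "claw": 0},
    {"offset": [0, 0, 0], "angular": [0, 0, 0], "claw": 0},
    {"offset": [0, 0, 0], "angular": [0, 0, 0], "claw": 0},
    {"offset": [0, 0, 0], "angular": [0, 0, 0], "claw": 0},
    {"offset": [0, 0, 0], "angular": [0, 0, 0], "claw": 0},
  ],
)

```text
time_s: 4.3
position: [0.5371, 0.3601, 0.0132]
tool_rot: [0.331, 1.565, 0.445]
contact_force: [0.4, -0.2, -0.1]
grip_width: 0.007
```

Run:
```python
from h import *
s=env.sense(); print(s['grip_width'],s['contact_force']); plan([.5355,.3585,.01],Rdown(np.radians(96.43)))
```

```text
0.006698870118538723 [ 0.35885923 -0.18306928 -0.10743624]
pos [0.5371 0.3601 0.0132] d tool mm [ 3.1 -1.4 -1.8] rotvec deg [ 0.08  0.34 -0.12] |d| 3.9 |a| 0.37
```

Run:
```python
from h import *
s,d=snap('wrist','w4.png'); s,d=snap('side','s4.png'); c=d['image'][150:250,150:300]; cv2.imwrite('pics/s4c.png',cv2.resize(c,None,fx=5,fy=5,interpolation=cv2.INTER_CUBIC)[:,:,::-1]); print(env.sense()['grip_width'])
```

```text
-0.00018021525158729414
```

View pics/w4.png

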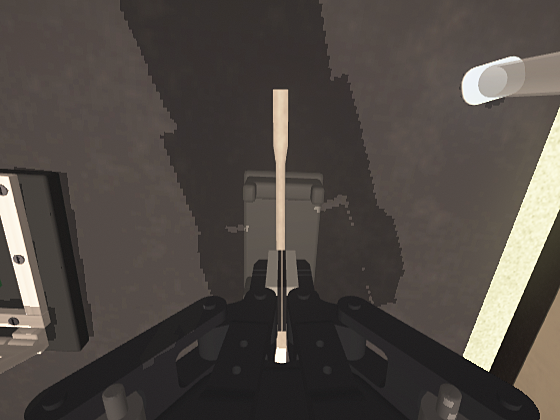

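View pics/s4c.png

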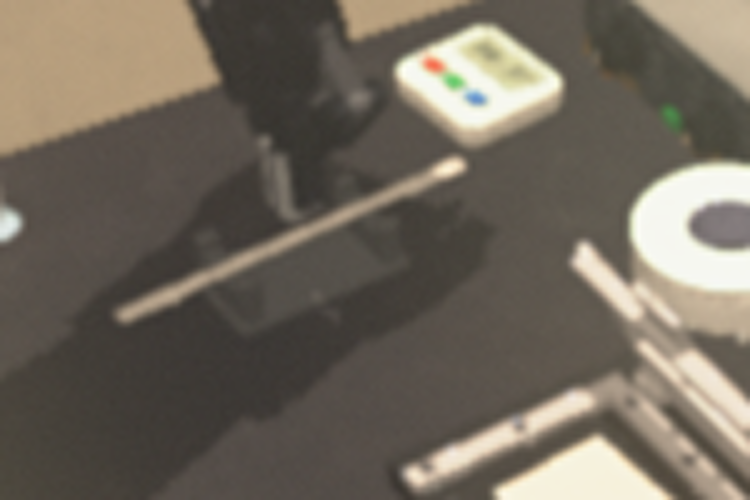

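Run:
```python
from h import *
s,d=snap('wrist'); W=cloud(s,d); np.savez('w4.npz',W=W)
c=d['image'][230:380,200:360]; a=cv2.resize(c,None,fx=4,fy=4,interpolation=cv2.INTER_NEAREST); cv2.imwrite('pics/w4c.png',a[:,:,::-1])
for r in range(235,370,8): print(r,[tuple((W[r,u]*1000).round(0)) for u in (270,276,280,282,286,292)])
s,d=snap('side'); W=cloud(s,d); c=d['image'][165:215,190:250]; cv2.imwrite('pics/s4d.png',cv2.resize(c,None,fx=11,fy=11,interpolation=cv2.INTER_NEAREST)[:,:,::-1])
print(s['position'],s['grip_width'])
for u in range(196,240,3): print(u,[tuple((W[r,u]*1000).round(0)) for r in range(184,206,4)])
```

```text
235 [(np.float64(535.0), np.float64(352.0), np.float64(6.0)), (np.float64(527.0), np.float64(355.0), np.float64(24.0)), (np.float64(527.0), np.float64(358.0), np.float64(24.0)), (np.float64(527.0), np.float64(359.0), np.float64(24.0)), (np.float64(534.0), np.float64(362.0), np.float64(6.0)), (np.float64(534.0), np.float64(366.0), np.float64(6.0))]
243 [(np.float64(541.0), np.float64(353.0), np.float64(6.0)), (np.float64(532.0), np.float64(356.0), np.float64(24.0)), (np.float64(531.0), np.float64(358.0), np.float64(24.0)), (np.float64(531.0), np.float64(359.0), np.float64(24.0)), (np.float64(539.0), np.float64(363.0), np.float64(7.0)), (np.float64(539.0), np.float64(367.0), np.float64(6.0))]
251 [(np.float64(528.0), np.float64(353.0), np.float64(41.0)), (np.float64(528.0), np.float64(356.0), np.float64(41.0)), (np.float64(528.0), np.float64(358.0), np.float64(41.0)), (np.float64(528.0), np.float64(359.0), np.float64(41.0)), (np.float64(528.0), np.float64(361.0), np.float64(41.0)), (np.float64(527.0), np.float64(364.0), np.float64(42.0))]
259 [(np.float64(528.0), np.float64(353.0), np.
[... 9492 characters left out ...]
0))]
235 [(np.float64(615.0), np.float64(398.0), np.float64(0.0)), (np.float64(608.0), np.float64(383.0), np.float64(2.0)), (np.float64(601.0), np.float64(371.0), np.float64(1.0)), (np.float64(594.0), np.float64(356.0), np.float64(3.0)), (np.float64(589.0), np.float64(348.0), np.float64(-1.0)), (np.float64(581.0), np.float64(333.0), np.float64(2.0))]
238 [(np.float64(608.0), np.float64(368.0), np.float64(23.0)), (np.float64(613.0), np.float64(379.0), np.float64(2.0)), (np.float64(607.0), np.float64(368.0), np.float64(0.0)), (np.float64(600.0), np.float64(355.0), np.float64(1.0)), (np.float64(592.0), np.float64(340.0), np.float64(4.0)), (np.float64(587.0), np.float64(331.0), np.float64(1.0))]
```

View pics/w4c.png

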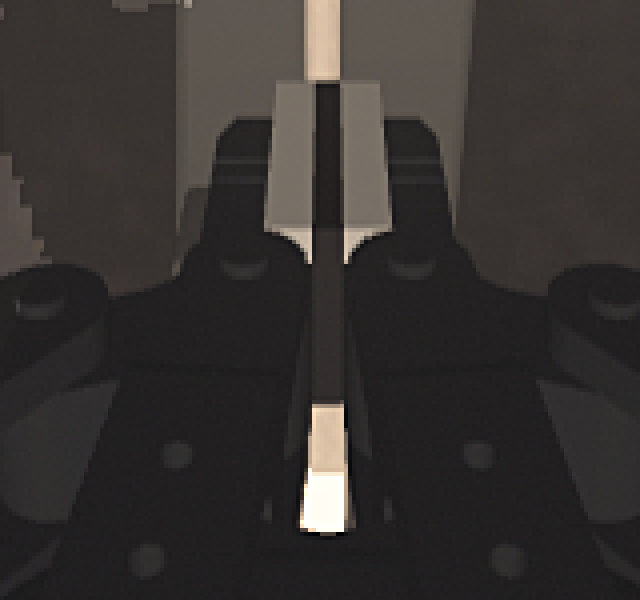

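View pics/s4d.png

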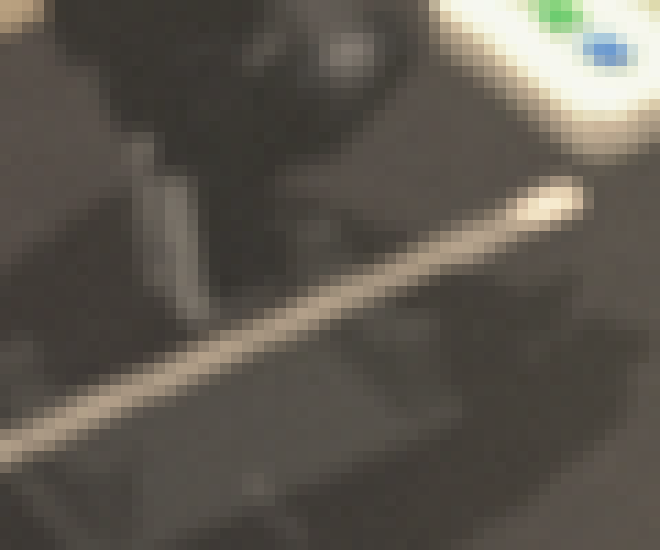

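The grip missed. Both the wrist cloud and the side image put the shut fingertips near z = 40 mm, about 27 mm above the reported TCP (z = 13 mm), and the bar still lies untouched on the rest. I'll open, then measure where the pads really are in tool coordinates.

>>> move_arm(
  moves=[
    {"offset": [0, 0, 0], "angular": [0, 0, 0], "claw": 85},
    {"offset": [0, 0, 0], "angular": [0, 0, 0], "claw": 85},
    {"offset": [0, 0, 0], "angular": [0, 0, 0], "claw": 85},
    {"offset": [0, 0, 0], "angular": [0, 0, 0], "claw": 85},
  ],
)

```text
time_s: 4.83
position: [0.5368, 0.3599, 0.0127]
tool_rot: [0.33, 1.565, 0.443]
contact_force: [-0.2, 0.0, -1.4]
grip_width: 0.567
```

Run:
```python
from h import *
s,d=snap('wrist','w5.png'); M=np.array(d['hand_eye']); z=d['z_map']; print(s['position'],s['grip_width'])
v,u=np.mgrid[:420,:560]
P=np.stack([(u-d['cx'])/d['fx']*z,(v-d['cy'])/d['fy']*z,z],-1)@M[:3,:3].T+M[:3,3]
P[z==0]=np.nan
# finger points: y within 30..60mm, tool z in -20..20
m=(np.abs(P[...,1])>.03)&(np.abs(P[...,1])<.06)&(np.abs(P[...,2])<.015)&(P[...,0]<.0)
for sg in (1,-1):
    q=P[m&(np.sign(P[...,1])==sg)]; print(sg,len(q),'x max',np.sort(q[:,0])[-8:].round(4)); 
    if len(q): k=np.argsort(q[:,0])[-8:]; print(q[k].round(3))
s,d=snap('side'); c=d['image'][140:220,180:270]; cv2.imwrite('pics/s5.png',cv2.resize(c,None,fx=8,fy=7,interpolation=cv2.INTER_CUBIC)[:,:,::-1])
print(pix(s,d,s['position']))
```

```text
[0.53677214 0.3598599  0.01269425] 0.5673653087492243
1 11362 x max [-0.0331 -0.0329 -0.0328 -0.0324 -0.0323 -0.032  -0.032  -0.0301]
[[-0.033  0.032 -0.006]
 [-0.033  0.035 -0.006]
 [-0.033  0.034 -0.006]
 [-0.032  0.034 -0.005]
 [-0.032  0.033 -0.005]
 [-0.032  0.03  -0.009]
 [-0.032  0.034 -0.005]
 [-0.03   0.03  -0.009]]
-1 11293 x max [-0.0326 -0.0325 -0.0316 -0.0315 -0.0315 -0.0315 -0.0302 -0.0298]
[[-0.033 -0.034 -0.005]
 [-0.032 -0.035 -0.005]
 [-0.032 -0.03  -0.009]
 [-0.032 -0.036 -0.005]
 [-0.032 -0.031 -0.01 ]
 [-0.031 -0.035 -0.005]
 [-0.03  -0.03  -0.009]
 [-0.03  -0.031 -0.009]]
(np.float64(210.63233779159344), np.float64(200.2931510340377))
```

View pics/s5.png

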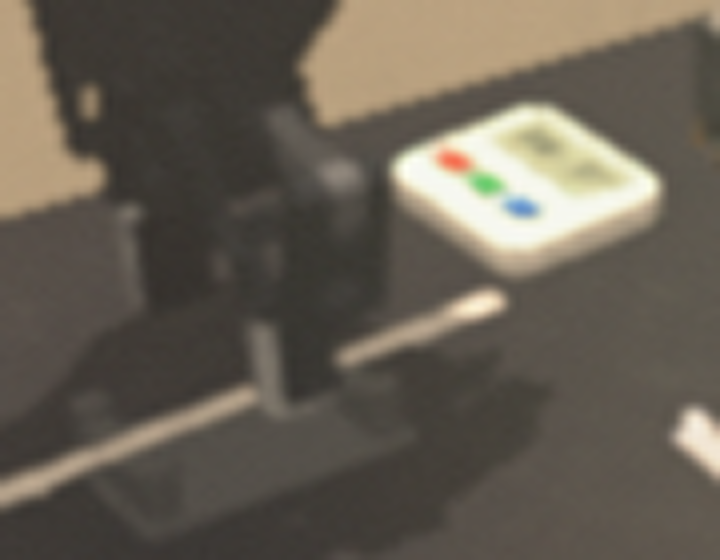

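View pics/w5.png

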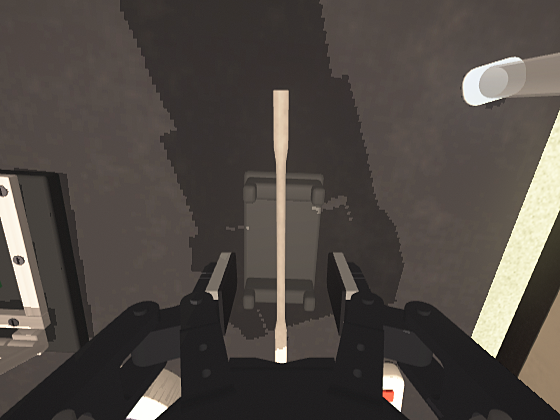

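Measured, the fingertips sit about 26 mm (shut) to 30 mm (half open) behind the reported TCP, so I'll use that offset from here. I'm descending in steps and watching the force.

>>> move_arm(
  moves=[
    {"offset": [8, -1.5, -1.5], "angular": [0, 0.3, 0], "claw": 60},
    {"offset": [6, 0, 0], "angular": [0, 0, 0], "claw": 60},
    {"offset": [4, 0, 0], "angular": [0, 0, 0], "claw": 60},
  ],
)

```text
time_s: 5.18
position: [0.5362, 0.3585, -0.0056]
tool_rot: [1.001, 1.568, 1.115]
contact_force: [-0.1, -0.4, 0.4]
grip_width: 0.704
```

>>> move_arm(
  moves=[
    {"offset": [4, 0, 0], "angular": [0, 0, 0], "claw": 60},
    {"offset": [2, 0, 0], "angular": [0, 0, 0], "claw": 60},
    {"offset": [0, 0, 0], "angular": [0, 0, 0], "claw": 60},
  ],
)

```text
time_s: 5.43
position: [0.5347, 0.3577, -0.0148]
tool_rot: [2.632, 1.568, 2.745]
contact_force: [0.6, -0.2, 0.5]
grip_width: 0.703
```

Run:
```python
from h import *
s,d=snap('side'); c=d['image'][140:220,180:270]; cv2.imwrite('pics/s6.png',cv2.resize(c,None,fx=8,fy=7,interpolation=cv2.INTER_CUBIC)[:,:,::-1])
plan([.5355,.3585,-.014],Rdown(np.radians(96.43)))
```

```text
pos [ 0.5347  0.3577 -0.0147] d tool mm [-0.7  0.7  0.8] rotvec deg [ 0.07 -0.13 -0.07] |d| 1.3 |a| 0.16
```

View pics/s6.png

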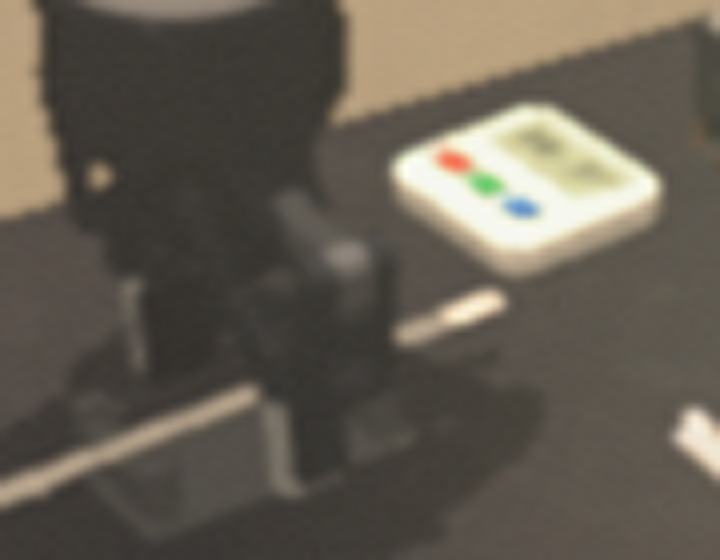

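>>> move_arm(
  moves=[
    {"offset": [-1, 0.7, 0.8], "angular": [0, 0, 0], "claw": 30},
    {"offset": [0, 0, 0], "angular": [0, 0, 0], "claw": 15},
    {"offset": [0, 0, 0], "angular": [0, 0, 0], "claw": 0},
    {"offset": [0, 0, 0], "angular": [0, 0, 0], "claw": 0},
    {"offset": [0, 0, 0], "angular": [0, 0, 0], "claw": 0},
    {"offset": [0, 0, 0], "angular": [0, 0, 0], "claw": 0},
    {"offset": [0, 0, 0], "angular": [0, 0, 0], "claw": 0},
  ],
)

```text
time_s: 6.07
position: [0.5365, 0.3591, -0.0123]
tool_rot: [1.579, 1.569, 1.693]
contact_force: [0.0, 0.1, 0.6]
grip_width: 0.045
```

Run:
```python
from h import *
s,d=snap('side'); print(s['grip_width'],s['position'],s['contact_force']); c=d['image'][140:220,180:270]; cv2.imwrite('pics/s7.png',cv2.resize(c,None,fx=8,fy=7,interpolation=cv2.INTER_CUBIC)[:,:,::-1])
s,d=snap('wrist','w7.png'); W=cloud(s,d); im=d['image'].astype(int); b=im.sum(-1); v,u=np.mgrid[:420,:560]
fit(W,(b>350)&(W[...,2]>.016)&(W[...,2]<.03)&(u>250)&(u<310)&(v<260),'spat')
```

```text
0.04460698164593115 [ 0.53646245  0.35908867 -0.01227661] [0.0017808  0.12350467 0.60891399]
spat n 3345 rect c,size,ang [489.5 351.3] [77.5 27.3] 15.12 z 0.0231
  mean [0.4873 0.353 ] dir deg 6.59
```

View pics/w7.png

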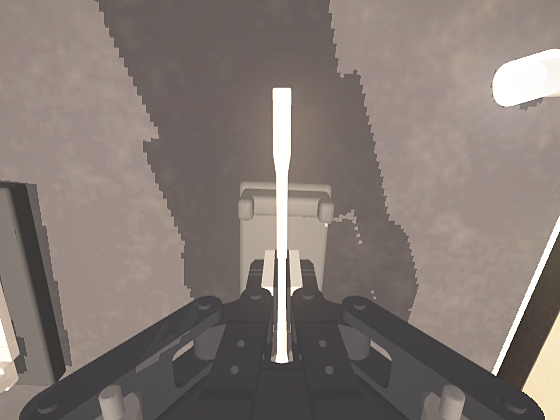

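>>> move_arm(
  moves=[
    {"offset": [-5, 0, 0], "angular": [0, 0, 0], "claw": 0},
    {"offset": [-10, 0, 0], "angular": [0, 0, 0], "claw": 0},
    {"offset": [-15, 0, 0], "angular": [0, 0, 0], "claw": 0},
    {"offset": [-20, 0, 0], "angular": [0, 0, 0], "claw": 0},
    {"offset": [0, 0, 0], "angular": [0, 0, 0], "claw": 0},
  ],
)

```text
time_s: 6.58
position: [0.5358, 0.3587, 0.0405]
tool_rot: [2.6, 1.568, 2.713]
contact_force: [0.7, 0.5, 1.6]
grip_width: 0.042
```

Run:
```python
from h import *
s,d=snap('side'); print(s['grip_width'],s['position'],s['contact_force']); c=d['image'][120:220,180:290]; cv2.imwrite('pics/s8.png',cv2.resize(c,None,fx=6.5,fy=5.5,interpolation=cv2.INTER_CUBIC)[:,:,::-1])
s,d=snap('wrist','w8.png'); M=np.array(d['hand_eye']); z=d['z_map']; v,u=np.mgrid[:420,:560]
P=np.stack([(u-d['cx'])/d['fx']*z,(v-d['cy'])/d['fy']*z,z],-1)@M[:3,:3].T+M[:3,3]; P[z==0]=np.nan
for r in range(70,255,12):
    k=(np.abs(P[r,:,1])<.008)&(np.abs(P[r,:,0]+.037)<.02)&(u[r]>260)&(u[r]<305)
    if k.any(): print(r,P[r][k].mean(0).round(4),'w',np.ptp(P[r][k][:,1]).round(4))
```

```text
0.04245309579045364 [0.5357784  0.35866003 0.04047772] [0.66854819 0.4859093  1.5775061 ]
94 [-0.0354 -0.0005 -0.0845] w 0.007
106 [-0.0353 -0.0004 -0.0798] w 0.0071
118 [-0.0352 -0.0005 -0.075 ] w 0.0072
130 [-0.0356 -0.0004 -0.0701] w 0.0072
142 [-0.0355 -0.0004 -0.0651] w 0.0074
154 [-0.0353 -0.     -0.0599] w 0.007
166 [-0.0358 -0.0004 -0.0547] w 0.0058
178 [-0.0363 -0.0004 -0.0494] w 0.0049
190 [-0.0369 -0.0004 -0.0441] w 0.005
202 [-0.0364 -0.0004 -0.0383] w 0.0051
214 [-0.0365 -0.0004 -0.0325] w 0.0051
226 [-0.0363 -0.0007 -0.0264] w 0.0047
238 [-0.0366 -0.0004 -0.0204] w 0.0043
250 [-0.0302 -0.0002 -0.0109] w 0.0155
```

View pics/s8.png

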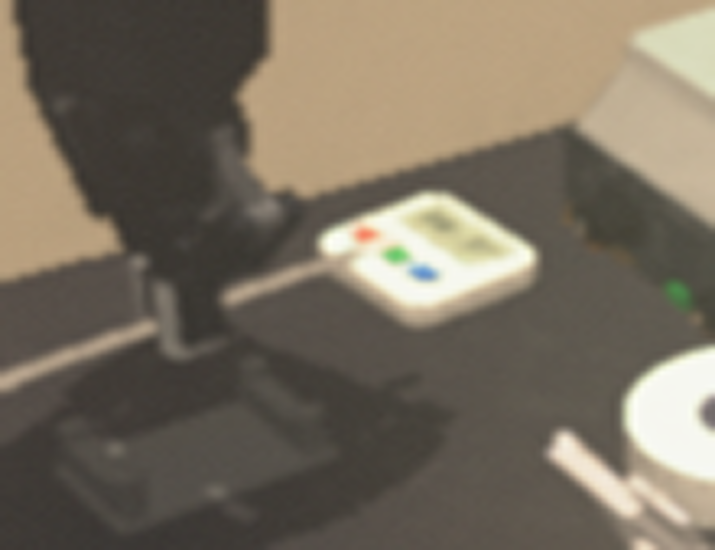

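View pics/w8.png

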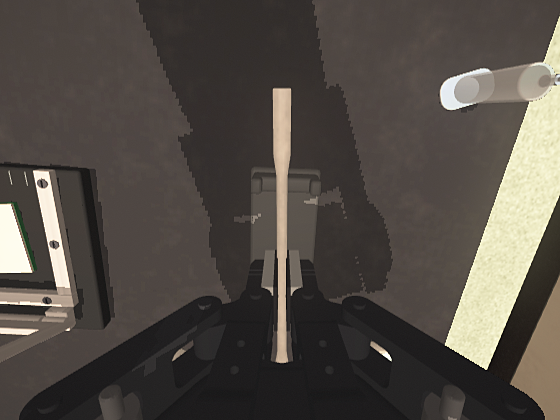

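It's lifted and level. The waist is about 4 mm wide and the grip reads 0.042. The bar's top is at tool x = -36 mm and its working tip at tool z ≈ -86 mm. Next I raise it and turn it so the working end points back-left on the board.

>>> move_arm(
  moves=[
    {"offset": [-15, 0, 0], "angular": [6.9, 0, 0], "claw": 0},
    {"offset": [-15, 0, 0], "angular": [6.9, 0, 0], "claw": 0},
    {"offset": [-15, 0, 0], "angular": [6.9, 0, 0], "claw": 0},
    {"offset": [-15, 0, 0], "angular": [6.9, 0, 0], "claw": 0},
    {"offset": [-10, 0, 0], "angular": [6.9, 0, 0], "claw": 0},
    {"offset": [0, 0, 0], "angular": [6.9, 0, 0], "claw": 0},
    {"offset": [0, 0, 0], "angular": [6.9, 0, 0], "claw": 0},
    {"offset": [0, 0, 0], "angular": [6.9, 0, 0], "claw": 0},
  ],
)

```text
time_s: 7.35
position: [0.5277, 0.3547, 0.0984]
tool_rot: [-1.916, 1.545, -2.801]
contact_force: [0.2, 0.1, 0.5]
grip_width: 0.046
```

>>> move_arm(
  moves=[
    {"offset": [0, 0, 0], "angular": [6.9, 0, 0], "claw": 0},
    {"offset": [0, 0, 0], "angular": [6.9, 0, 0], "claw": 0},
    {"offset": [0, 0, 0], "angular": [6.9, 0, 0], "claw": 0},
    {"offset": [0, 0, 0], "angular": [6.9, 0, 0], "claw": 0},
    {"offset": [0, 0, 0], "angular": [6.9, 0, 0], "claw": 0},
    {"offset": [0, 0, 0], "angular": [6.9, 0, 0], "claw": 0},
    {"offset": [0, 0, 0], "angular": [6.9, 0, 0], "claw": 0},
    {"offset": [0, 0, 0], "angular": [6.9, 0, 0], "claw": 0},
  ],
)

```text
time_s: 8.02
position: [0.5209, 0.3515, 0.0856]
tool_rot: [-0.885, 1.526, -2.77]
contact_force: [-0.2, 0.0, -0.9]
grip_width: 0.046
```

```bash
cat >> h.py <<'E'
TIP=np.array([-.0315,-.0004,-.0866])
def pushpose(bx,by,z,off=30,al=15):
    hz=np.degrees(BT)+90-off+180
    Rg=Rdown(np.radians(hz+90),-np.radians(al)); tipw=b2w([bx,by],z); return tipw-Rg@TIP,Rg
def tipnow(s=None):
    s=s or env.sense(); w=np.array(s['position'])+Rt(s)@TIP; return w2b(w[:2]).round(1),(w[2]*1000).round(1)
def go(bx,by,z,off=30,al=15):
    p,Rg=pushpose(bx,by,z,off,al); print('tip now',tipnow(),'goal TCP',p.round(4)); s=env.sense(); d,rv=plan(p,Rg,s)
    print('f',s['contact_force'].round(1),'g',round(s['grip_width'],3),'t',s['time_s'])
    # offsets in the goal tool frame too
    print('d in goal frame',(Rg.T@(p-np.array(s['position']))*1000).round(1)); fz=p+Rg@np.array([-.026,0,.011]); print('goal fingertip z',fz[2].round(3))
E
python3 - <<'E'
from h import *
s=env.sense(); print(Rt(s).round(3)); go(-58,15,.06)
E
```

```text
[[-0.041  0.95  -0.309]
 [-0.016 -0.31  -0.951]
 [-0.999 -0.034  0.028]]
tip now (array([ -9.9, 293.1]), np.float64(114.7)) goal TCP [0.4738 0.0722 0.052 ]
pos [0.5209 0.3515 0.0856] d tool mm [ 40.1  42.9 279.1] rotvec deg [  9.16 -13.2    0.66] |d| 285.2 |a| 16.08
f [-0.2  0.  -0.9] g 0.046 t 8.0167
d in goal frame [102.4  84.8 252.3]
goal fingertip z 0.08
```

>>> move_arm(
  moves=[
    {"offset": [-2, 6, 38], "angular": [3, -4.4, 0.2], "claw": 0},
    {"offset": [0, 6, 38], "angular": [3, -4.4, 0.2], "claw": 0},
    {"offset": [3, 6, 38], "angular": [3, -4.4, 0.2], "claw": 0},
    {"offset": [6, 10, 36], "angular": [0, 0, 0], "claw": 0},
    {"offset": [8, 10, 36], "angular": [0, 0, 0], "claw": 0},
    {"offset": [0, 0, 0], "angular": [0, 0, 0], "claw": 0},
  ],
)

```text
time_s: 8.52
position: [0.4736, 0.1574, 0.0945]
tool_rot: [-0.03, 1.287, -2.076]
contact_force: [-0.3, 0.3, 0.2]
grip_width: 0.044
```

Run:
```python
from h import *
go(-58,12,.045)
```

```text
tip now (array([-53.2, 100.1]), np.float64(100.5)) goal TCP [0.4739 0.0692 0.037 ]
pos [0.4736 0.1574 0.0945] d tool mm [76.7 41.3 59.2] rotvec deg [-0.15  1.23  0.54] |d| 105.3 |a| 1.35
f [-0.3  0.3  0.2] g 0.044 t 8.5167
d in goal frame [75.8 40.4 60.9]
goal fingertip z 0.065
```

>>> move_arm(
  moves=[
    {"offset": [18, 11, 17], "angular": [0, 1.2, 0.5], "claw": 0},
    {"offset": [18, 11, 16], "angular": [0, 0, 0], "claw": 0},
    {"offset": [18, 9, 13], "angular": [0, 0, 0], "claw": 0},
    {"offset": [12, 6, 9], "angular": [0, 0, 0], "claw": 0},
    {"offset": [0, 0, 0], "angular": [0, 0, 0], "claw": 0},
    {"offset": [0, 0, 0], "angular": [0, 0, 0], "claw": 0},
  ],
)

```text
time_s: 9.02
position: [0.4702, 0.0743, 0.0387]
tool_rot: [-0.025, 1.308, -2.071]
contact_force: [-0.8, 0.1, -0.1]
grip_width: 0.045
```

Run:
```python
from h import *
go(-52,12,.0185)
s,d=snap('side','s9.png'); s,d=snap('wrist','w9.png'); W=cloud(s,d)
# measured tip in tool coords
M=np.array(d['hand_eye']); z=d['z_map']; v,u=np.mgrid[:420,:560]
P=np.stack([(u-d['cx'])/d['fx']*z,(v-d['cy'])/d['fy']*z,z],-1)@M[:3,:3].T+M[:3,3]; P[z==0]=np.nan
m=(np.abs(P[...,1])<.008)&(np.abs(P[...,0]+.036)<.006)&(P[...,2]<-.015)
q=P[m]; print(len(q),q[:,2].min().round(4),np.polyfit(q[:,2],q[:,0],1).round(4),np.polyfit(q[:,2],q[:,1],1).round(4))
```

```text
tip now (array([-61. ,  17.1]), np.float64(46.6)) goal TCP [0.4799 0.0695 0.0105]
pos [0.4702 0.0743 0.0387] d tool mm [27.1 11.1 -7.5] rotvec deg [-0.19  0.05  0.44] |d| 30.2 |a| 0.48
f [-0.8  0.1 -0.1] g 0.045 t 9.0167
d in goal frame [27.2 10.9 -7.4]
goal fingertip z 0.038
2344 -0.0881 [-0.021  -0.0372] [-0.0005  0.0013]
```

View pics/s9.png

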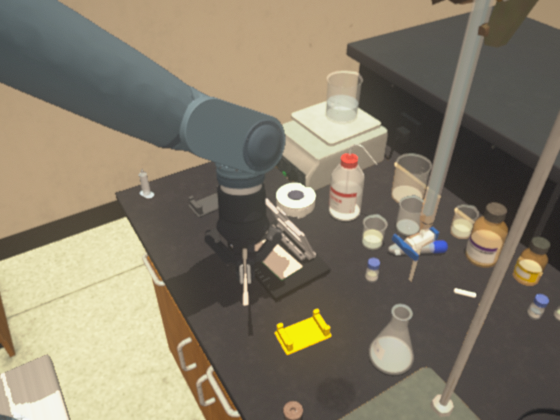

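View pics/w9.png

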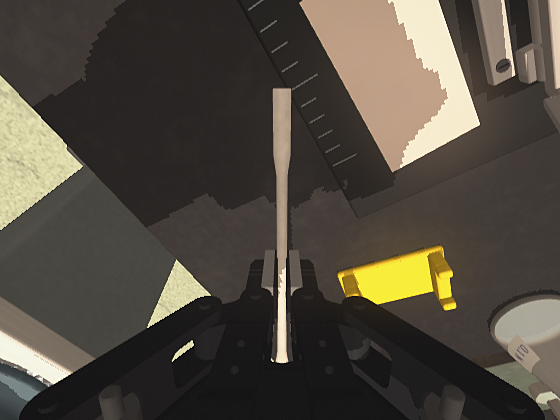

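```bash
sed -i 's/^TIP=.*/TIP=np.array([-.0315,-.0000,-.0872])/' h.py
python3 - <<'E'
from h import *
go(-45,12,.018)
E
```

```text
tip now (array([-60.1,  18. ]), np.float64(47.0)) goal TCP [0.4863 0.0695 0.0101]
pos [0.4706 0.0749 0.0392] d tool mm [27.4 16.6 -9.8] rotvec deg [-0.12  0.02  0.36] |d| 33.5 |a| 0.38
f [ 0.3  1.1 -0.4] g 0.047 t 9.1167
d in goal frame [27.5 16.5 -9.8]
goal fingertip z 0.038
```

>>> move_arm(
  moves=[
    {"offset": [7, 5, -3], "angular": [0, 0, 0.3], "claw": 0},
    {"offset": [7, 5, -3], "angular": [0, 0, 0], "claw": 0},
    {"offset": [6, 4, -3], "angular": [0, 0, 0], "claw": 0},
    {"offset": [4, 2, -1], "angular": [0, 0, 0], "claw": 0},
    {"offset": [0, 0, 0], "angular": [0, 0, 0], "claw": 0},
    {"offset": [0, 0, 0], "angular": [0, 0, 0], "claw": 0},
  ],
)

```text
time_s: 9.62
position: [0.4904, 0.0736, 0.012]
tool_rot: [0.013, 1.311, -2.027]
contact_force: [-0.1, 0.4, 0.1]
grip_width: 0.045
```

Run:
```python
from h import *
go(-38,12,.018)
s,d=snap('wrist','w10.png'); W=cloud(s,d)
M=T(s,d)
def pz(u,v,z):
    r=M[:3,:3]@np.array([(u-d['cx'])/d['fx'],(v-d['cy'])/d['fy'],1]); return M[:3,3]+(z-M[2,3])/r[2]*r
for uv in [(275,89),(291,89)]: print(W[uv[1]+3,uv[0]].round(4),w2b(W[uv[1]+3,uv[0]]))
```

```text
tip now (array([-40.9,  16. ]), np.float64(20.1)) goal TCP [0.4933 0.0699 0.0101]
pos [0.4904 0.0736 0.012 ] d tool mm [2.4 4.3 1.5] rotvec deg [ 0.1  -0.12 -0.22] |d| 5.1 |a| 0.27
f [-0.1  0.4  0.1] g 0.045 t 9.6167
d in goal frame [2.4 4.3 1.5]
goal fingertip z 0.038
[0.5312 0.1572 0.0238] [-41.72640048  17.24304221]
[0.5366 0.1527 0.0161] [-36.61011005  12.41276702]
```

View pics/w10.png

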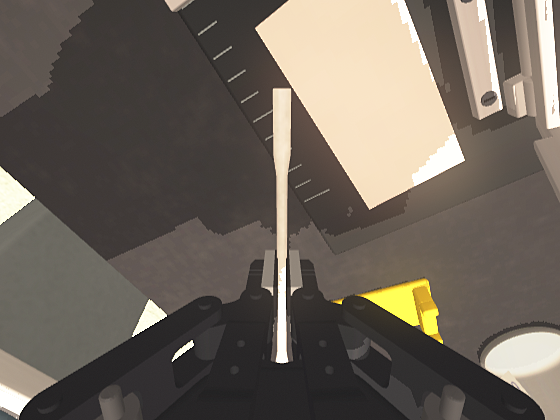

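Run:
```python
from h import *
go(-42,10,.0175)
R0=Rt(env.sense()); c,s_=np.cos(BT),np.sin(BT)
print('tool per board x,y,z:',(R0.T@np.array([c,s_,0])).round(3),(R0.T@np.array([-s_,c,0])).round(3),(R0.T@np.array([0,0,1.])).round(3))
```

```text
tip now (array([-41.1,  16. ]), np.float64(20.1)) goal TCP [0.4894 0.0677 0.0096]
pos [0.4902 0.0736 0.012 ] d tool mm [3.8 1.9 4.8] rotvec deg [ 0.1  -0.12 -0.22] |d| 6.4 |a| 0.27
f [-0.3  0.2 -0.2] g 0.047 t 9.6667
d in goal frame [3.8 2.  4.8]
goal fingertip z 0.038
tool per board x,y,z: [-0.125  0.867 -0.482] [-0.224 -0.498 -0.838] [-0.966  0.003  0.257]
```

>>> move_arm(
  moves=[
    {"offset": [3.8, 1.9, 4.8], "angular": [0, 0, 0], "claw": 0},
    {"offset": [0, 0, 0], "angular": [0, 0, 0], "claw": 0},
  ],
)

```text
time_s: 9.83
position: [0.4895, 0.0675, 0.0097]
tool_rot: [0.014, 1.311, -2.025]
contact_force: [-1.2, 0.6, -0.7]
grip_width: 0.049
```

Run:
```python
from h import *
go(-32,10,.0175)
```

```text
tip now (array([-42.2,  10. ]), np.float64(17.7)) goal TCP [0.4994 0.0682 0.0096]
pos [0.4895 0.0675 0.0097] d tool mm [-1.3  8.5 -4.9] rotvec deg [ 0.13 -0.13 -0.25] |d| 9.9 |a| 0.31
f [-1.2  0.6 -0.7] g 0.049 t 9.8333
d in goal frame [-1.3  8.5 -4.9]
goal fingertip z 0.038
```

>>> move_arm(
  moves=[
    {"offset": [-0.25, 1.7, -1.0], "angular": [0, 0, 0], "claw": 0},
    {"offset": [-0.25, 1.7, -1.0], "angular": [0, 0, 0], "claw": 0},
    {"offset": [-0.25, 1.7, -1.0], "angular": [0, 0, 0], "claw": 0},
    {"offset": [-0.25, 1.7, -1.0], "angular": [0, 0, 0], "claw": 0},
    {"offset": [-0.25, 1.7, -1.0], "angular": [0, 0, 0], "claw": 0},
    {"offset": [0, 0, 0], "angular": [0, 0, 0], "claw": 0},
  ],
)

```text
time_s: 10.33
position: [0.5008, 0.0679, 0.0106]
tool_rot: [0.02, 1.312, -2.02]
contact_force: [0.0, 0.2, -0.1]
grip_width: 0.045
```

Run:
```python
from h import *
go(-28,10,.0175)
s,d=snap('wrist','w11.png')
```

```text
tip now (array([-30.8,   9.7]), np.float64(18.7)) goal TCP [0.5034 0.0684 0.0096]
pos [0.5008 0.0679 0.0106] d tool mm [ 0.5  2.  -1.8] rotvec deg [ 0.06 -0.18 -0.32] |d| 2.8 |a| 0.37
f [ 0.   0.2 -0.1] g 0.045 t 10.3333
d in goal frame [ 0.5  2.  -1.8]
goal fingertip z 0.038
```

View pics/w11.png

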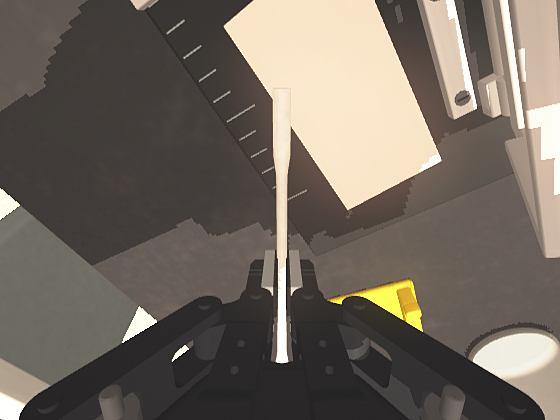

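```bash
cat >> h.py <<'E'
def plate(s,d,show=None,thr=380):
    """plate outline at z=.021 from a wrist image by ray-plane, board mm"""
    im=d['image'].astype(int); W=cloud(s,d); M=T(s,d); 
    Bp=w2b(np.nan_to_num(W)); 
    m=(im.sum(-1)>thr)&(np.abs(W[...,2]-.021)<.0035)&(Bp[...,0]>-50)&(Bp[...,0]<31)&(Bp[...,1]>-75)&(Bp[...,1]<59.5)
    m=m.astype(np.uint8); n,lab,st,_=cv2.connectedComponentsWithStats(m); k=1+np.argmax(st[1:,4]); m=(lab==k).astype(np.uint8)
    v,u=np.nonzero(m)
    r=np.stack([(u-d['cx'])/d['fx'],(v-d['cy'])/d['fy'],np.ones(len(u))],-1)@M[:3,:3].T
    P=M[:3,3]+r*((.021-M[2,3])/r[:,2])[:,None]; Q=w2b(P)
    return Q,m
E
python3 - <<'E'
from h import *
s,d=snap('wrist'); Q,m=plate(s,d); print(len(Q),cv2.minAreaRect(Q.astype(np.float32)))
f=d['image'].copy(); f[m>0]=[255,0,0]; cv2.imwrite('pics/m11.png',f[:,:,::-1])
W=cloud(s,d)
for r in (90,95,100,110,120,140): print(r,[ (u_,(W[r,u_,2]*1000).round(1),w2b(W[r,u_]).round(0)) for u_ in (255,262,268,276,283,289,296,305)])
E
```

```text
26183 ((-9.650623321533203, -7.512050628662109), (53.3768196105957, 99.9836196899414), 4.428668022155762)
90 [(255, np.float64(17.1), array([-39.,  15.])), (262, np.float64(16.3), array([-37.,  13.])), (268, np.float64(20.9), array([-34.,  13.])), (276, np.float64(21.8), array([-31.,  11.])), (283, np.float64(22.0), array([-29.,  10.])), (289, np.float64(22.1), array([-26.,   9.])), (296, np.float64(20.7), array([-24.,   7.])), (305, np.float64(22.1), array([-21.,   5.]))]
95 [(255, np.float64(16.8), array([-40.,  13.])), (262, np.float64(16.4), array([-38.,  12.])), (268, np.float64(14.6), array([-36.,  10.])), (276, np.float64(22.6), array([-32.,  10.])), (283, np.float64(23.4), array([-29.,   8.])), (289, np.float64(21.5), array([-27.,   7.])), (296, np.float64(21.5), array([-25.,   5.])), (305, np.float64(21.8), array([-22.,   4.]))]
100 [(255, np.float64(16.2), array([-42.,  11.])), (262, np.float64(16.0), array([-39.,  10.])), (268, np.float64(16.1), array([-37.,   8.])), (276, np.float64(23.5), array([-33.,   8.])), (283, np.float64(24.1), array([-30.,   7.])), (289, np.float6
[... 541 characters left out ...]
.])), (262, np.float64(16.0), array([-44.,   2.])), (268, np.float64(16.8), array([-41.,   1.])), (276, np.float64(26.0), array([-37.,   2.])), (283, np.float64(26.5), array([-34.,   0.])), (289, np.float64(25.3), array([-32.,  -1.])), (296, np.float64(20.9), array([-30.,  -4.])), (305, np.float64(20.3), array([-27.,  -6.]))]
140 [(255, np.float64(16.5), array([-51.,  -4.])), (262, np.float64(16.9), array([-49.,  -5.])), (268, np.float64(15.8), array([-46.,  -7.])), (276, np.float64(27.5), array([-41.,  -5.])), (283, np.float64(28.0), array([-38.,  -7.])), (289, np.float64(28.2), array([-36.,  -8.])), (296, np.float64(16.7), array([-35., -13.])), (305, np.float64(21.6), array([-31., -14.]))]
```

View pics/m11.png

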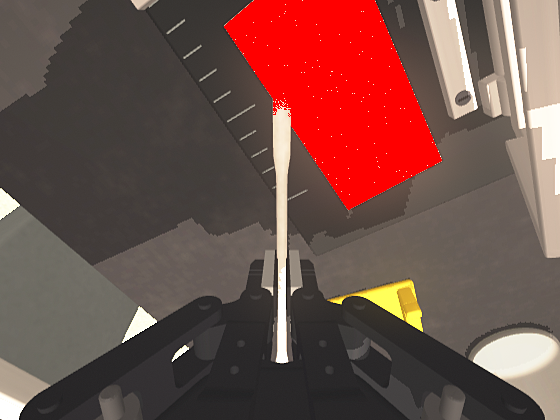

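Run:
```python
from h import *
s,d=snap('wrist'); M=np.array(d['hand_eye']); z=d['z_map']; v,u=np.mgrid[:420,:560]
P=np.stack([(u-d['cx'])/d['fx']*z,(v-d['cy'])/d['fy']*z,z],-1)@M[:3,:3].T+M[:3,3]; P[z==0]=np.nan
m=(np.abs(P[...,1])<.008)&(u>276)&(u<289)&(v>92)&(v<240)
q=P[m]; print(len(q),np.polyfit(q[:,2],q[:,0],1).round(4),np.polyfit(q[:,2],q[:,1],1).round(4))
for r in range(90,240,15): print(r,P[r,278:287].mean(0).round(4))
W=cloud(s,d); pl=W[40:180,330:380]; print('plate z',np.median(pl[...,2]))
s,d=snap('side'); c=d['image'][210:310,220:340]; cv2.imwrite('pics/s11.png',cv2.resize(c,None,fx=6,fy=6,interpolation=cv2.INTER_CUBIC)[:,:,::-1]); print(s['contact_force'],s['wrist_torque'])
```

```text
1756 [ 0.1533 -0.026 ] [0.009  0.0024]
90 [-0.0357  0.0016 -0.0877]
105 [-0.0363  0.0016 -0.0818]
120 [-0.0363  0.0016 -0.0759]
135 [-0.036   0.0016 -0.0697]
150 [-0.0358  0.0016 -0.0634]
165 [-0.0363  0.0016 -0.0569]
180 [-0.0368  0.0016 -0.0503]
195 [-0.0366  0.0016 -0.0433]
210 [-0.0365  0.0016 -0.0361]
225 [-0.037   0.0016 -0.0289]
plate z nan
[ 0.05379963 -0.9641074  -0.03257329] [ 0.16836173 -0.0820199  -0.02649005]
```

View pics/s11.png

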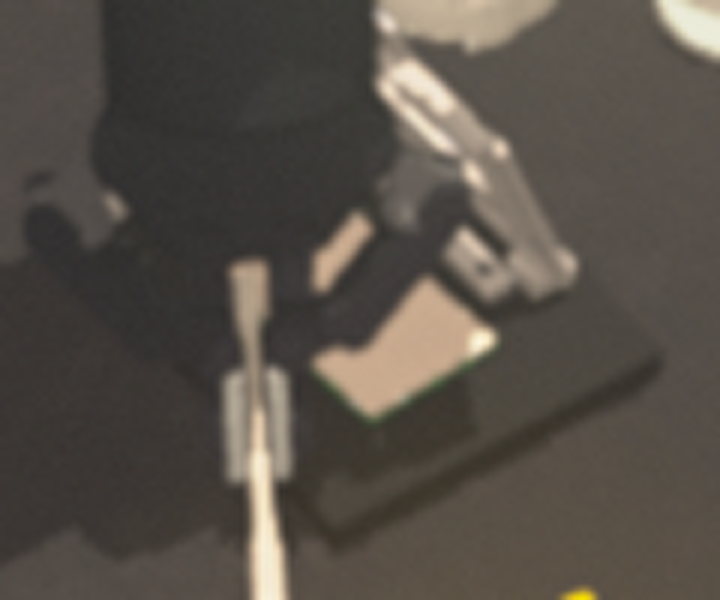

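The tip at (282,89) is lying over the plate, whose near edge crosses (267,89), and the plate hasn't moved. So the tip rode too high. I'll back out and lower it onto the bed by feel.

Run:
```python
from h import *
go(-31,9,.026); go(-44,9,.026)
```

```text
tip now (array([-31.5,   9.7]), np.float64(18.4)) goal TCP [0.5004 0.0673 0.0181]
pos [0.5001 0.0679 0.0103] d tool mm [-7.5  0.6  2.4] rotvec deg [ 0.07 -0.16 -0.28] |d| 7.9 |a| 0.33
f [ 0.5  0.2 -0.1] g 0.045 t 10.5333
d in goal frame [-7.5  0.5  2.4]
goal fingertip z 0.046
tip now (array([-31.5,   9.7]), np.float64(18.4)) goal TCP [0.4874 0.0666 0.0181]
pos [0.5001 0.0679 0.0103] d tool mm [ -5.8 -10.7   8.7] rotvec deg [ 0.07 -0.16 -0.28] |d| 15.0 |a| 0.33
f [ 0.5  0.2 -0.1] g 0.045 t 10.5333
d in goal frame [ -5.8 -10.7   8.7]
goal fingertip z 0.046
```

>>> move_arm(
  moves=[
    {"offset": [-7.5, 0.5, 2.4], "angular": [0, 0, 0], "claw": 0},
    {"offset": [1, -5.5, 3.2], "angular": [0, 0, 0], "claw": 0},
    {"offset": [0.8, -5.7, 3.2], "angular": [0, 0, 0], "claw": 0},
    {"offset": [0, 0, 0], "angular": [0, 0, 0], "claw": 0},
  ],
)

```text
time_s: 10.87
position: [0.486, 0.0663, 0.0188]
tool_rot: [0.015, 1.311, -2.025]
contact_force: [0.3, 0.4, -0.4]
grip_width: 0.041
```

Run:
```python
from h import *
for i in range(3): s=env.sense(); print(s['contact_force'].round(2),s['wrist_torque'].round(3),s['position'].round(4))
go(-44,9,.0165)
```

```text
[ 0.26  0.45 -0.45] [ 0.176 -0.114 -0.041] [0.486  0.0663 0.0188]
[ 0.26  0.45 -0.45] [ 0.176 -0.114 -0.041] [0.486  0.0663 0.0188]
[ 0.26  0.45 -0.45] [ 0.176 -0.114 -0.041] [0.486  0.0663 0.0188]
tip now (array([-45.7,   9. ]), np.float64(26.9)) goal TCP [0.4874 0.0666 0.0086]
pos [0.486  0.0663 0.0188] d tool mm [ 9.6  1.2 -3.5] rotvec deg [ 0.08 -0.14 -0.26] |d| 10.3 |a| 0.3
f [ 0.3  0.4 -0.4] g 0.041 t 10.8667
d in goal frame [ 9.6  1.2 -3.5]
goal fingertip z 0.037
```

>>> move_arm(
  moves=[
    {"offset": [5, 0, -1.5], "angular": [0, 0, 0], "claw": 0},
    {"offset": [4.6, 0, -2], "angular": [0, 0, 0], "claw": 0},
    {"offset": [0, 0, 0], "angular": [0, 0, 0], "claw": 0},
  ],
)

```text
time_s: 11.12
position: [0.4857, 0.0672, 0.008]
tool_rot: [0.017, 1.312, -2.023]
contact_force: [-0.5, -0.3, -0.5]
grip_width: 0.045
```

Run:
```python
from h import *
s,d=snap('wrist','w12.png'); print(tipnow(s),s['contact_force'].round(2),s['wrist_torque'].round(3))
im=d['image'][60:200,200:400]; cv2.imwrite('pics/w12c.png',cv2.resize(im,None,fx=4,fy=4,interpolation=cv2.INTER_NEAREST)[:,:,::-1])
W=cloud(s,d)
for r in (92,97,102,110,120): print(r,[(u_,(W[r,u_,2]*1000).round(1)) for u_ in (250,262,276,280,284,288,296,330)])
```

```text
(array([-46. ,   9.9]), np.float64(16.1)) [-0.48 -0.29 -0.51] [ 0.099 -0.058  0.034]
92 [(250, np.float64(15.1)), (262, np.float64(15.2)), (276, np.float64(20.6)), (280, np.float64(20.2)), (284, np.float64(21.1)), (288, np.float64(19.3)), (296, np.float64(16.6)), (330, np.float64(21.6))]
97 [(250, np.float64(15.8)), (262, np.float64(16.6)), (276, np.float64(19.7)), (280, np.float64(20.0)), (284, np.float64(21.3)), (288, np.float64(20.2)), (296, np.float64(16.6)), (330, np.float64(22.0))]
102 [(250, np.float64(16.1)), (262, np.float64(17.0)), (276, np.float64(20.8)), (280, np.float64(21.3)), (284, np.float64(20.3)), (288, np.float64(21.1)), (296, np.float64(16.5)), (330, np.float64(21.1))]
110 [(250, np.float64(0.8)), (262, np.float64(17.6)), (276, np.float64(22.1)), (280, np.float64(22.7)), (284, np.float64(21.7)), (288, np.float64(21.9)), (296, np.float64(15.7)), (330, np.float64(21.2))]
120 [(250, np.float64(0.5)), (262, np.float64(15.1)), (276, np.float64(23.4)), (280, np.float64(23.6)), (284, np.float64(22.7)), (288, np.float64(23.9)), (296, np.float64(16.0)), (330, np.float64(20.8))]
```

View pics/w12c.png

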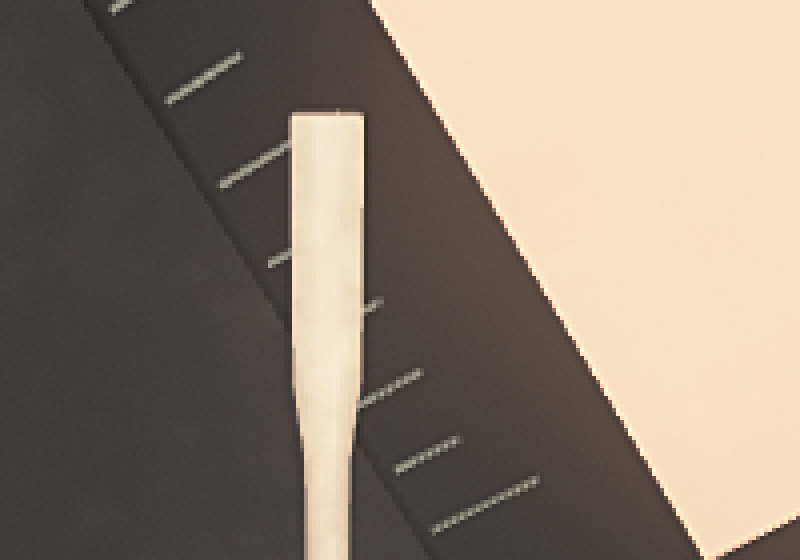

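>>> move_arm(
  moves=[
    {"offset": [-0.5, 1.7, -0.7], "angular": [0, 0, 0], "claw": 0},
    {"offset": [-0.25, 1.7, -1.0], "angular": [0, 0, 0], "claw": 0},
    {"offset": [-0.25, 1.7, -1.0], "angular": [0, 0, 0], "claw": 0},
    {"offset": [-0.25, 1.7, -1.0], "angular": [0, 0, 0], "claw": 0},
    {"offset": [-0.25, 1.7, -1.0], "angular": [0, 0, 0], "claw": 0},
    {"offset": [0, 0, 0], "angular": [0, 0, 0], "claw": 0},
  ],
)

```text
time_s: 11.67
position: [0.4971, 0.0678, 0.0082]
tool_rot: [0.016, 1.311, -2.024]
contact_force: [-0.2, 0.2, 0.1]
grip_width: 0.047
```

```bash
cat > look.py <<'E'
from h import *
import sys
n=sys.argv[1]
s,d=snap('wrist',n+'.png'); print(tipnow(s),s['contact_force'].round(2),s['wrist_torque'].round(3),s['grip_width'],s['time_s'])
im=d['image'][0:220,180:460]; cv2.imwrite('pics/'+n+'c.png',cv2.resize(im,None,fx=2.8,fy=2.7,interpolation=cv2.INTER_CUBIC)[:,:,::-1])
Q,m=plate(s,d); print(len(Q),cv2.minAreaRect(Q.astype(np.float32)))
R0=Rt(s); c,s_=np.cos(BT),np.sin(BT)
print('tool per board x,y,z:',(R0.T@np.array([c,s_,0])).round(2),(R0.T@np.array([-s_,c,0])).round(2),(R0.T@np.array([0,0,1.])).round(2))
W=cloud(s,d)
print([(r,(W[r,280,2]*1000).round(1)) for r in (92,97,102,107)])
E
python3 look.py w13
```

```text
(array([-34.6,   9.8]), np.float64(16.3)) [-0.22  0.17  0.11] [ 0.088 -0.075 -0.018] 0.04664852174933825 11.6667
27284 ((-11.98213005065918, -8.53018569946289), (65.52608489990234, 99.95829772949219), 2.2824034690856934)
tool per board x,y,z: [-0.12  0.87 -0.48] [-0.22 -0.5  -0.84] [-0.97  0.    0.26]
[(92, np.float64(20.1)), (97, np.float64(22.0)), (102, np.float64(21.0)), (107, np.float64(21.4))]
```

View pics/w13c.png

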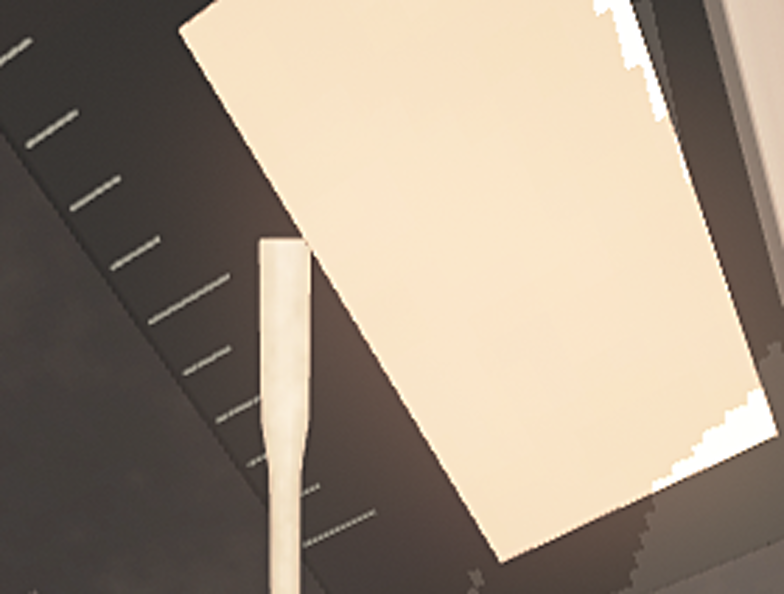

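Now the tip corner (310,245 in the crop) bears on the plate's near edge and the plate moves. I'll keep pushing at this height.

>>> move_arm(
  moves=[
    {"offset": [-0.25, 1.7, -1.0], "angular": [0, 0, 0], "claw": 0},
    {"offset": [-0.25, 1.7, -1.0], "angular": [0, 0, 0], "claw": 0},
    {"offset": [-0.25, 1.7, -1.0], "angular": [0, 0, 0], "claw": 0},
    {"offset": [0, 0, 0], "angular": [0, 0, 0], "claw": 0},
  ],
)

```text
time_s: 12.05
position: [0.5033, 0.0683, 0.0082]
tool_rot: [0.015, 1.311, -2.025]
contact_force: [0.0, 0.0, 0.1]
grip_width: 0.047
```

```bash
sed -i "s/    m=m.astype(np.uint8); n,lab/    m[85:,262:302]=False; m=m.astype(np.uint8); n,lab/" h.py
sed -i "s/(np.abs(W\[...,2\]-.021)<.0035)/(np.abs(W[...,2]-.021)<.0045)/" h.py
python3 look.py w14
```

```text
(array([-28.3,  10. ]), np.float64(16.3)) [0.03 0.   0.05] [ 0.141 -0.022  0.052] 0.046788298116036846 12.05
26151 ((1.1347999572753906, -9.430484771728516), (100.30467987060547, 49.917396545410156), 89.05769348144531)
tool per board x,y,z: [-0.12  0.87 -0.48] [-0.22 -0.5  -0.84] [-0.97  0.    0.26]
[(92, np.float64(19.8)), (97, np.float64(20.6)), (102, np.float64(20.9)), (107, np.float64(21.6))]
```

View pics/w14c.png

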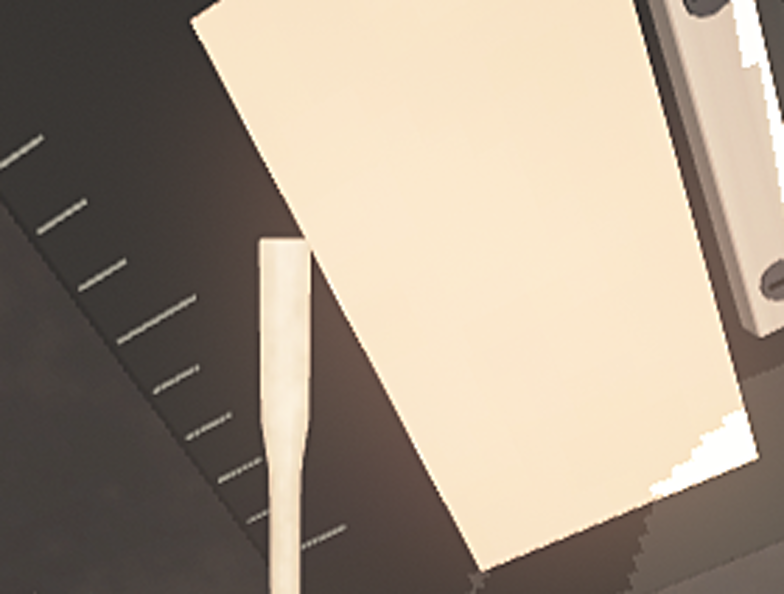

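>>> move_arm(
  moves=[
    {"offset": [-0.25, 1.7, -1.0], "angular": [0, 0, 0], "claw": 0},
    {"offset": [-0.2, 1.0, -0.5], "angular": [0, 0, 0], "claw": 0},
    {"offset": [-0.2, 0.9, -0.5], "angular": [0, 0, 0], "claw": 0},
    {"offset": [0, 0, 0], "angular": [0, 0, 0], "claw": 0},
  ],
)

```text
time_s: 12.43
position: [0.5065, 0.0683, 0.008]
tool_rot: [0.006, 1.309, -2.033]
contact_force: [-0.4, -0.4, -0.6]
grip_width: 0.038
```

```bash
python3 look.py w15
```

```text
(array([-25.1,   9.8]), np.float64(15.8)) [-0.37 -0.36 -0.56] [0.074 0.121 0.024] 0.03801156603180877 12.4333
27142 ((5.1725006103515625, -9.866092681884766), (100.16803741455078, 54.76385498046875), 87.9288330078125)
tool per board x,y,z: [-0.13  0.87 -0.48] [-0.23 -0.5  -0.84] [-0.97  0.    0.26]
[(92, np.float64(19.7)), (97, np.float64(20.5)), (102, np.float64(21.1)), (107, np.float64(21.6))]
```

View pics/w15c.png

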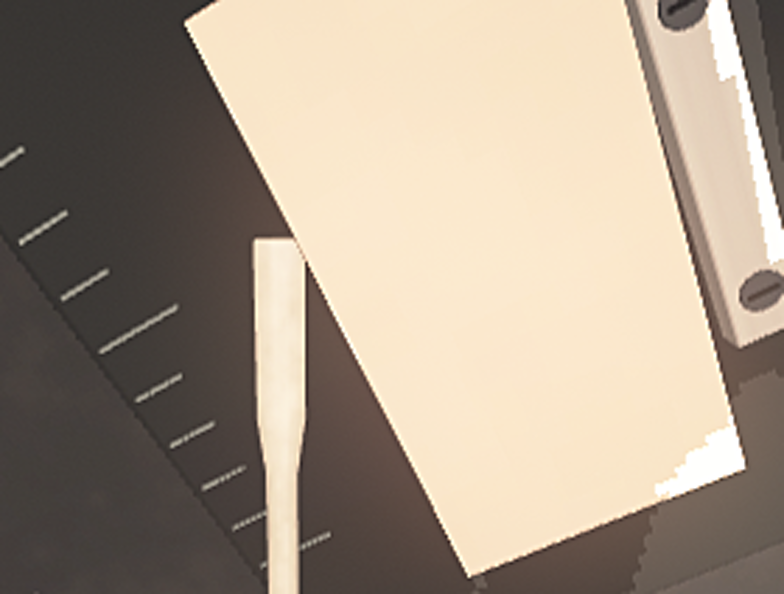

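```bash
cat >> h.py <<'E'
def edges(Q):
    out={}
    def side(a,b,fn,lo,hi):
        pts=[]
        for t in np.arange(lo,hi,2.0):
            k=np.abs(Q[:,b]-t)<1
            if k.sum()>8: pts.append((t,fn(Q[k,a])))
        p=np.array(pts); c=np.polyfit(p[:,0],p[:,1],1)
        for _ in range(3):
            r=np.abs(np.polyval(c,p[:,0])-p[:,1]); q=p[r<=max(.4,np.median(r)*2)]; c=np.polyfit(q[:,0],q[:,1],1)
        return c
    ys=Q[:,1]; xs=Q[:,0]
    n=side(0,1,np.min,ys.min()+6,ys.max()-6); out['near']=n
    r=side(1,0,np.min,xs.min()+8,22); l=side(1,0,np.max,xs.min()+8,22)
    print('near edge x at y=-40,10,50: ',np.polyval(n,[-40,10,50]).round(1),'ang',np.degrees(np.arctan(-n[0])).round(2))
    print('right edge y at x=-15,5,20: ',np.polyval(r,[-15,5,20]).round(1),'ang',np.degrees(np.arctan(r[0])).round(2),'; left edge y',np.polyval(l,[-15,5,20]).round(1),'ang',np.degrees(np.arctan(l[0])).round(2))
E
sed -i 's/^Q,m=plate(s,d);.*/Q,m=plate(s,d); edges(Q)/' look.py; python3 look.py w16
```

```text
(array([-25.1,   9.9]), np.float64(15.8)) [-1.06 -0.78  0.23] [0.08  0.106 0.024] 0.042434656883842396 12.4833
near edge x at y=-40,10,50:  [-23.  -21.4 -20.1] ang -1.85
right edge y at x=-15,5,20:  [-58.9 -59.8 -60.5] ang -2.59 ; left edge y [41.1 29.7 21.1] ang -29.81
tool per board x,y,z: [-0.13  0.87 -0.48] [-0.23 -0.5  -0.84] [-0.97  0.    0.26]
[(92, np.float64(19.9)), (97, np.float64(21.1)), (102, np.float64(21.8)), (107, np.float64(22.6))]
```

>>> move_arm(
  moves=[
    {"offset": [0.5, -4.3, 2.4], "angular": [0, 0, 0], "claw": 0},
    {"offset": [2.8, 6.3, 10.6], "angular": [0, 0, 0], "claw": 0},
    {"offset": [2.8, 6.3, 10.6], "angular": [0, 0, 0], "claw": 0},
    {"offset": [2.6, 6.0, 10.0], "angular": [0, 0, 0], "claw": 0},
    {"offset": [0, 0, 0], "angular": [0, 0, 0], "claw": 0},
  ],
)

```text
time_s: 12.95
position: [0.5042, 0.0276, 0.0087]
tool_rot: [0.017, 1.311, -2.022]
contact_force: [-0.0, -0.0, 0.1]
grip_width: 0.048
```

Run:
```python
from h import *
go(-27,-28,.0165)
```

```text
tip now (array([-29.7, -30.6]), np.float64(16.7)) goal TCP [0.5064 0.0305 0.0086]
pos [0.5042 0.0276 0.0087] d tool mm [-0.9  0.7 -3.5] rotvec deg [ 0.16 -0.11 -0.3 ] |d| 3.6 |a| 0.36
f [-0.  -0.   0.1] g 0.048 t 12.95
d in goal frame [-0.9  0.6 -3.5]
goal fingertip z 0.037
```

>>> move_arm(
  moves=[
    {"offset": [0, 1.6, -1.0], "angular": [0, 0, 0], "claw": 0},
    {"offset": [-0.2, 1.5, -0.8], "angular": [0, 0, 0], "claw": 0},
    {"offset": [-0.2, 1.2, -0.7], "angular": [0, 0, 0], "claw": 0},
    {"offset": [-0.1, 0.9, -0.5], "angular": [0, 0, 0], "claw": 0},
    {"offset": [0, 0, 0], "angular": [0, 0, 0], "claw": 0},
  ],
)

```text
time_s: 13.37
position: [0.51, 0.0261, 0.0083]
tool_rot: [0.01, 1.31, -2.032]
contact_force: [-1.3, -0.5, 0.5]
grip_width: 0.046
```

```bash
python3 look.py w17
```

```text
(array([-23.7, -32.6]), np.float64(16.2)) [-1.28 -0.55  0.53] [0.013 0.159 0.026] 0.04616146661231862 13.3667
near edge x at y=-40,10,50:  [-19.7 -20.7 -21.5] ang 1.14
right edge y at x=-15,5,20:  [-59.7 -59.6 -59.5] ang 0.24 ; left edge y [ -0.4 -12.  -20.6] ang -29.91
tool per board x,y,z: [-0.13  0.87 -0.48] [-0.22 -0.5  -0.84] [-0.97  0.    0.26]
[(92, np.float64(21.1)), (97, np.float64(20.9)), (102, np.float64(21.5)), (107, np.float64(21.0))]
```

View pics/w17.png

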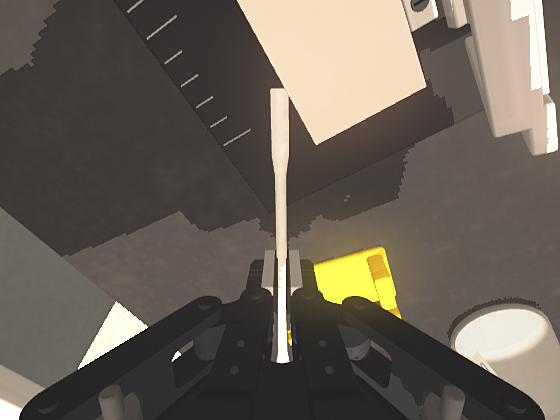

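Run:
```python
from h import *
go(-32,-33,.0175);go(-32,-75,.0185); go(11,-75,.0185)
```

```text
tip now (array([-23.8, -32.4]), np.float64(16.1)) goal TCP [0.5016 0.0253 0.0096]
pos [0.5099 0.0262 0.0082] d tool mm [-0.2 -7.   4.8] rotvec deg [ 0.03 -0.04 -0.15] |d| 8.5 |a| 0.16
f [-1.8 -0.2  0.4] g 0.048 t 13.4167
d in goal frame [-0.2 -7.   4.8]
goal fingertip z 0.038
tip now (array([-23.8, -32.4]), np.float64(16.1)) goal TCP [ 0.5038 -0.0167  0.0106]
pos [0.5099 0.0262 0.0082] d tool mm [ 8.3 14.  40.2] rotvec deg [ 0.03 -0.04 -0.15] |d| 43.4 |a| 0.16
f [-1.8 -0.2  0.4] g 0.048 t 13.4167
d in goal frame [ 8.3 14.  40.2]
goal fingertip z 0.039
tip now (array([-23.8, -32.4]), np.float64(16.1)) goal TCP [ 0.5468 -0.0144  0.0106]
pos [0.5099 0.0262 0.0082] d tool mm [ 2.8 51.2 19.5] rotvec deg [ 0.03 -0.04 -0.15] |d| 54.9 |a| 0.16
f [-1.8 -0.2  0.4] g 0.048 t 13.4167
d in goal frame [ 2.7 51.3 19.5]
goal fingertip z 0.039
```

>>> move_arm(
  moves=[
    {"offset": [-0.8, -7, 4.8], "angular": [0, 0, 0], "claw": 0},
    {"offset": [2.6, 7, 12], "angular": [0, 0, 0], "claw": 0},
    {"offset": [2.6, 7, 12], "angular": [0, 0, 0], "claw": 0},
    {"offset": [2.6, 6, 10], "angular": [0, 0, 0], "claw": 0},
    {"offset": [0, 0, 0], "angular": [0, 0, 0], "claw": 0},
  ],
)

```text
time_s: 13.83
position: [0.5031, -0.0152, 0.0119]
tool_rot: [0.016, 1.312, -2.023]
contact_force: [0.3, 0.3, -0.7]
grip_width: 0.047
```

Run:
```python
from h import *
go(11,-72,.0185)
```

```text
tip now (array([-33.1, -73.3]), np.float64(20.0)) goal TCP [ 0.5466 -0.0114  0.0106]
pos [ 0.5031 -0.0152  0.0119] d tool mm [ -4.5  37.2 -22.5] rotvec deg [ 0.17 -0.15 -0.28] |d| 43.7 |a| 0.36
f [ 0.3  0.3 -0.7] g 0.047 t 13.8333
d in goal frame [ -4.7  37.1 -22.6]
goal fingertip z 0.039
```

>>> move_arm(
  moves=[
    {"offset": [-1.5, 12, -7], "angular": [0.1, -0.1, -0.2], "claw": 0},
    {"offset": [-1.5, 12, -7], "angular": [0, 0, 0], "claw": 0},
    {"offset": [-1.4, 11, -6.5], "angular": [0, 0, 0], "claw": 0},
    {"offset": [0, 0, 0], "angular": [0, 0, 0], "claw": 0},
    {"offset": [0, 0, 0], "angular": [0, 0, 0], "claw": 0},
  ],
)

```text
time_s: 14.25
position: [0.544, -0.0136, 0.0109]
tool_rot: [0.002, 1.311, -2.044]
contact_force: [-0.8, -0.7, -0.4]
grip_width: 0.047
```

```bash
python3 - <<'E'
from h import *
go(11,-66,.0163)
E
python3 look.py w18
```

```text
tip now (array([  8.6, -74.2]), np.float64(19.0)) goal TCP [ 0.5463 -0.0054  0.0084]
pos [ 0.544  -0.0136  0.0109] d tool mm [ 0.3 -1.7 -8.7] rotvec deg [-0.2  -0.11  0.03] |d| 8.8 |a| 0.23
f [-0.8 -0.7 -0.4] g 0.047 t 14.25
d in goal frame [ 0.2 -1.7 -8.7]
goal fingertip z 0.036
(array([  8.6, -74.2]), np.float64(19.0)) [-0.84 -0.7  -0.42] [ 0.131 -0.082 -0.024] 0.047166735610229764 14.25
near edge x at y=-40,10,50:  [-20.1 -20.3 -20.5] ang 0.3
right edge y at x=-15,5,20:  [-59.8 -59.7 -59.6] ang 0.25 ; left edge y [-22.6 -35.5 -45.1] ang -32.77
tool per board x,y,z: [-0.13  0.86 -0.49] [-0.22 -0.5  -0.84] [-0.97  0.    0.26]
[(92, np.float64(23.5)), (97, np.float64(23.8)), (102, np.float64(24.6)), (107, np.float64(24.1))]
```

View pics/w18.png

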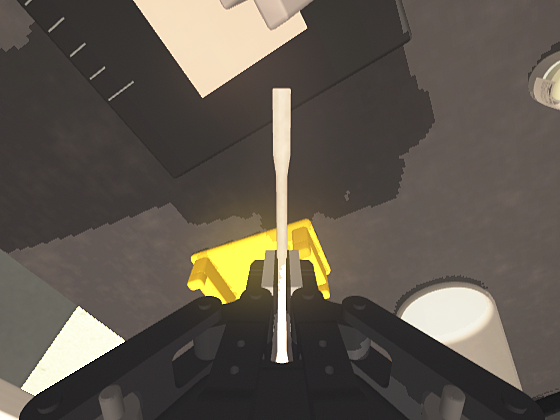

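>>> move_arm(
  moves=[
    {"offset": [1.0, -0.8, -4.0], "angular": [0, 0, 0], "claw": 0},
    {"offset": [0.2, -0.8, -4.0], "angular": [0, 0, 0], "claw": 0},
    {"offset": [0, 0, 0], "angular": [0, 0, 0], "claw": 0},
  ],
)

```text
time_s: 14.55
position: [0.5442, -0.0056, 0.0073]
tool_rot: [-0.003, 1.311, -2.049]
contact_force: [0.3, -0.4, 0.1]
grip_width: 0.042
```

Run:
```python
from h import *
go(11,-50,.0163)
```

```text
tip now (array([  9.2, -66.2]), np.float64(15.3)) goal TCP [0.5455 0.0105 0.0084]
pos [ 0.5442 -0.0056  0.0073] d tool mm [ -5.   -6.2 -14.1] rotvec deg [-0.22 -0.1   0.1 ] |d| 16.2 |a| 0.26
f [ 0.3 -0.4  0.1] g 0.042 t 14.55
d in goal frame [ -5.   -6.2 -14.1]
goal fingertip z 0.036
```

>>> move_arm(
  moves=[
    {"offset": [-1.0, -0.8, -1.5], "angular": [0, 0, 0], "claw": 0},
    {"offset": [-0.5, -0.9, -1.75], "angular": [0, 0, 0], "claw": 0},
    {"offset": [-0.5, -0.9, -1.75], "angular": [0, 0, 0], "claw": 0},
    {"offset": [-0.5, -0.9, -1.75], "angular": [0, 0, 0], "claw": 0},
    {"offset": [-0.5, -0.9, -1.75], "angular": [0, 0, 0], "claw": 0},
    {"offset": [0, 0, 0], "angular": [0, 0, 0], "claw": 0},
  ],
)

```text
time_s: 15.05
position: [0.5431, 0.0061, 0.0078]
tool_rot: [-0.007, 1.31, -2.052]
contact_force: [-0.6, 0.4, -0.2]
grip_width: 0.045
```

```bash
python3 - <<'E'
from h import *
go(10,-42,.0163)
E
python3 look.py w19
```

```text
tip now (array([  8.7, -54.5]), np.float64(15.8)) goal TCP [0.544  0.0185 0.0084]
pos [0.5431 0.0061 0.0078] d tool mm [ -3.6  -4.8 -10.9] rotvec deg [-0.16 -0.06  0.15] |d| 12.4 |a| 0.23
f [-0.6  0.4 -0.2] g 0.045 t 15.05
d in goal frame [ -3.6  -4.8 -10.9]
goal fingertip z 0.036
(array([  8.7, -54.5]), np.float64(15.8)) [-0.62  0.43 -0.16] [ 0.109 -0.039 -0.001] 0.04497509640812859 15.05
near edge x at y=-40,10,50:  [-20.1 -20.7 -21.2] ang 0.72
right edge y at x=-15,5,20:  [-52.2 -52.  -51.8] ang 0.7 ; left edge y [ -3.5 -15.1 -23.7] ang -30.02
tool per board x,y,z: [-0.13  0.86 -0.49] [-0.22 -0.5  -0.84] [-0.97 -0.    0.26]
[(92, np.float64(95.0)), (97, np.float64(93.8)), (102, np.float64(94.3)), (107, np.float64(95.4))]
```

View pics/w19.png

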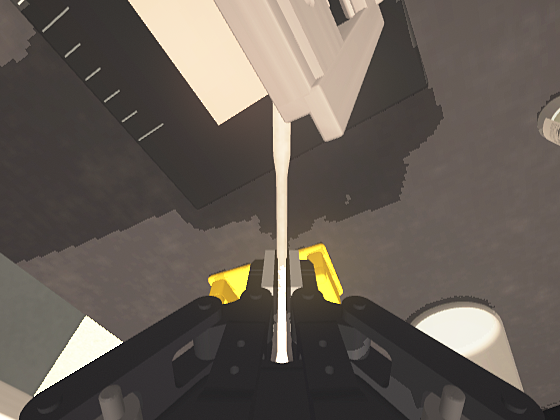

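>>> move_arm(
  moves=[
    {"offset": [-0.8, -0.8, -1.75], "angular": [0, 0, 0], "claw": 0},
    {"offset": [-0.5, -0.8, -1.75], "angular": [0, 0, 0], "claw": 0},
    {"offset": [-0.5, -0.8, -1.75], "angular": [0, 0, 0], "claw": 0},
    {"offset": [-0.5, -0.8, -1.75], "angular": [0, 0, 0], "claw": 0},
    {"offset": [0, 0, 0], "angular": [0, 0, 0], "claw": 0},
  ],
)

```text
time_s: 15.52
position: [0.5436, 0.0145, 0.0082]
tool_rot: [-0.008, 1.31, -2.053]
contact_force: [0.2, 0.6, -0.8]
grip_width: 0.045
```

```bash
python3 - <<'E'
from h import *
go(10,-42,.0163)
E
python3 look.py w20
```

```text
tip now (array([  9.6, -46.1]), np.float64(16.1)) goal TCP [0.544  0.0185 0.0084]
pos [0.5436 0.0145 0.0082] d tool mm [-1.2 -1.4 -3.5] rotvec deg [-0.17 -0.04  0.17] |d| 4.0 |a| 0.24
f [ 0.2  0.6 -0.8] g 0.045 t 15.5167
d in goal frame [-1.2 -1.4 -3.5]
goal fingertip z 0.036
(array([  9.6, -46.1]), np.float64(16.1)) [ 0.2   0.6  -0.81] [ 0.103 -0.015  0.002] 0.04481155591991746 15.5167
near edge x at y=-40,10,50:  [-20.1 -20.9 -21.6] ang 0.99
right edge y at x=-15,5,20:  [-44.  -43.6 -43.3] ang 1.14 ; left edge y [  5.4  -6.2 -14.8] ang -30.07
tool per board x,y,z: [-0.13  0.86 -0.49] [-0.22 -0.5  -0.84] [-0.97 -0.    0.26]
[(92, np.float64(95.4)), (97, np.float64(95.1)), (102, np.float64(94.9)), (107, np.float64(95.8))]
```

>>> move_arm(
  moves=[
    {"offset": [-0.4, -0.7, -1.4], "angular": [0, 0, 0], "claw": 0},
    {"offset": [-0.4, -0.6, -1.2], "angular": [0, 0, 0], "claw": 0},
    {"offset": [-0.2, -0.4, -0.7], "angular": [0, 0, 0], "claw": 0},
    {"offset": [0, 0, 0], "angular": [0, 0, 0], "claw": 0},
  ],
)

```text
time_s: 15.9
position: [0.5436, 0.0184, 0.0083]
tool_rot: [-0.008, 1.309, -2.054]
contact_force: [-0.0, -0.5, -1.0]
grip_width: 0.047
```

```bash
python3 look.py w21
```

```text
(array([  9.8, -42.2]), np.float64(16.2)) [-0.04 -0.53 -1.  ] [-0.05  -0.055 -0.002] 0.04655603430103019 15.9
near edge x at y=-40,10,50:  [-20.  -20.9 -21.5] ang 0.94
right edge y at x=-15,5,20:  [-40.5 -40.1 -39.8] ang 1.14 ; left edge y [  9.5  -2.2 -10.9] ang -30.21
tool per board x,y,z: [-0.13  0.86 -0.49] [-0.22 -0.5  -0.84] [-0.97 -0.    0.26]
[(92, np.float64(nan)), (97, np.float64(nan)), (102, np.float64(94.9)), (107, np.float64(96.2))]
```

View pics/w21.png

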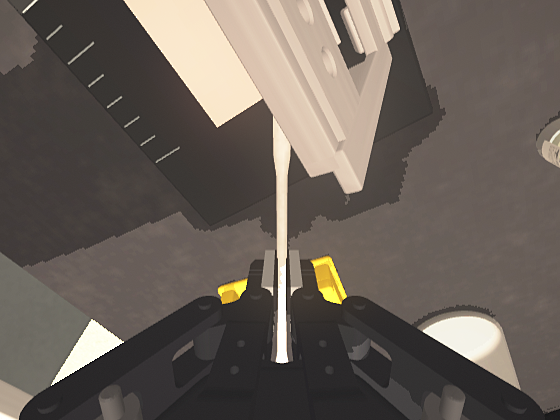

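>>> move_arm(
  moves=[
    {"offset": [0.9, 4, 7], "angular": [0, 0, 0], "claw": 0},
    {"offset": [1, -13, 7.5], "angular": [0, 0, 0], "claw": 0},
    {"offset": [1, -13, 7.5], "angular": [0, 0, 0], "claw": 0},
    {"offset": [1, -12, 6.5], "angular": [0, 0, 0], "claw": 0},
    {"offset": [0, 0, 0], "angular": [0, 0, 0], "claw": 0},
  ],
)

```text
time_s: 16.37
position: [0.5002, 0.0063, 0.0124]
tool_rot: [-0.002, 1.31, -2.048]
contact_force: [-0.2, 1.0, -1.0]
grip_width: 0.048
```

Run:
```python
from h import *
go(-32,28,.018)
```

```text
tip now (array([-34.1, -52. ]), np.float64(20.4)) goal TCP [0.4984 0.0862 0.0101]
pos [0.5002 0.0063 0.0124] d tool mm [-15.8 -38.1 -68.4] rotvec deg [-0.21 -0.07  0.08] |d| 79.9 |a| 0.24
f [-0.2  1.  -1. ] g 0.048 t 16.3667
d in goal frame [-16.  -37.8 -68.6]
goal fingertip z 0.038
```

>>> move_arm(
  moves=[
    {"offset": [-3, -8, -14], "angular": [0, 0, 0], "claw": 0},
    {"offset": [-4, -9, -16], "angular": [0, 0, 0], "claw": 0},
    {"offset": [-4, -9, -16], "angular": [0, 0, 0], "claw": 0},
    {"offset": [-3, -8, -14], "angular": [0, 0, 0], "claw": 0},
    {"offset": [0, -4, -7], "angular": [0, 0, 0], "claw": 0},
    {"offset": [0, 0, 0], "angular": [0, 0, 0], "claw": 0},
  ],
)

```text
time_s: 16.87
position: [0.5022, 0.0847, 0.0102]
tool_rot: [0.02, 1.313, -2.031]
contact_force: [0.4, 0.4, -0.2]
grip_width: 0.047
```

```bash
python3 - <<'E'
from h import *
go(-26,26,.0163)
E
python3 look.py w22
```

```text
tip now (array([-27.8,  26. ]), np.float64(18.4)) goal TCP [0.5045 0.0845 0.0084]
pos [0.5022 0.0847 0.0102] d tool mm [ 1.5  2.2 -1.3] rotvec deg [-0.53 -0.26 -0.16] |d| 2.9 |a| 0.61
f [ 0.4  0.4 -0.2] g 0.047 t 16.8667
d in goal frame [ 1.4  2.2 -1.3]
goal fingertip z 0.036
(array([-27.8,  26. ]), np.float64(18.4)) [ 0.42  0.41 -0.17] [ 0.082 -0.07  -0.052] 0.04721593752043259 16.8667
near edge x at y=-40,10,50:  [-20.1 -20.9 -21.6] ang 0.97
right edge y at x=-15,5,20:  [-40.3 -40.1 -40. ] ang 0.43 ; left edge y [55.8 44.1 35.3] ang -30.45
tool per board x,y,z: [-0.12  0.86 -0.49] [-0.22 -0.51 -0.83] [-0.97  0.01  0.25]
[(92, np.float64(23.4)), (97, np.float64(23.8)), (102, np.float64(23.9)), (107, np.float64(24.4))]
```

View pics/w22.png

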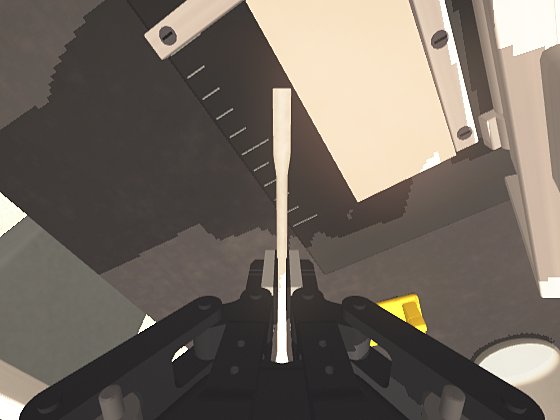

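>>> move_arm(
  moves=[
    {"offset": [1.8, 1.0, -1.2], "angular": [0, 0, 0], "claw": 0},
    {"offset": [0, 1.0, -0.5], "angular": [0, 0, 0], "claw": 0},
    {"offset": [-0.1, 1.0, -0.5], "angular": [0, 0, 0], "claw": 0},
    {"offset": [-0.1, 1.0, -0.5], "angular": [0, 0, 0], "claw": 0},
    {"offset": [0, 0, 0], "angular": [0, 0, 0], "claw": 0},
  ],
)

```text
time_s: 17.33
position: [0.5067, 0.0815, 0.0073]
tool_rot: [0.009, 1.311, -2.044]
contact_force: [-1.7, 1.3, 0.2]
grip_width: 0.048
```

```bash
python3 look.py w23
```

```text
(array([-23.1,  22.4]), np.float64(15.4)) [-1.71  1.3   0.16] [0.203 0.128 0.086] 0.047745614723573464 17.3333
near edge x at y=-40,10,50:  [-20.1 -20.3 -20.5] ang 0.29
right edge y at x=-15,5,20:  [-40.2 -40.3 -40.3] ang -0.2 ; left edge y [54.9 43.1 34.2] ang -30.62
tool per board x,y,z: [-0.13  0.86 -0.49] [-0.22 -0.51 -0.83] [-0.97  0.    0.26]
[(92, np.float64(20.2)), (97, np.float64(20.7)), (102, np.float64(21.8)), (107, np.float64(22.1))]
```

>>> move_arm(
  moves=[
    {"offset": [0.3, -3, 1.6], "angular": [0, 0, 0], "claw": 0},
    {"offset": [-4, -6, 4], "angular": [0, 0, 0], "claw": 0},
    {"offset": [0, 0, 0], "angular": [0, 0, 0], "claw": 0},
  ],
)

```text
time_s: 17.63
position: [0.4964, 0.0811, 0.0127]
tool_rot: [0.015, 1.312, -2.04]
contact_force: [-0.4, -0.8, 1.0]
grip_width: 0.047
```

```bash
python3 look.py w24
python3 - <<'E'
import cv2
im=cv2.imread('pics/w24.png')[0:180,140:500]; cv2.imwrite('pics/w24d.png',cv2.resize(im,None,fx=2.2,fy=3,interpolation=cv2.INTER_CUBIC))
E
```

```text
(array([-33.4,  22.4]), np.float64(20.8)) [-0.44 -0.83  0.99] [ 0.123 -0.032 -0.019] 0.04678684846664703 17.6333
near edge x at y=-40,10,50:  [-20.1 -20.3 -20.5] ang 0.26
right edge y at x=-15,5,20:  [-40.2 -40.4 -40.5] ang -0.4 ; left edge y [49.1 37.2 28.3] ang -30.65
tool per board x,y,z: [-0.13  0.86 -0.49] [-0.22 -0.51 -0.83] [-0.97  0.    0.26]
[(92, np.float64(24.6)), (97, np.float64(25.8)), (102, np.float64(25.3)), (107, np.float64(25.4))]
```

View pics/w24d.png

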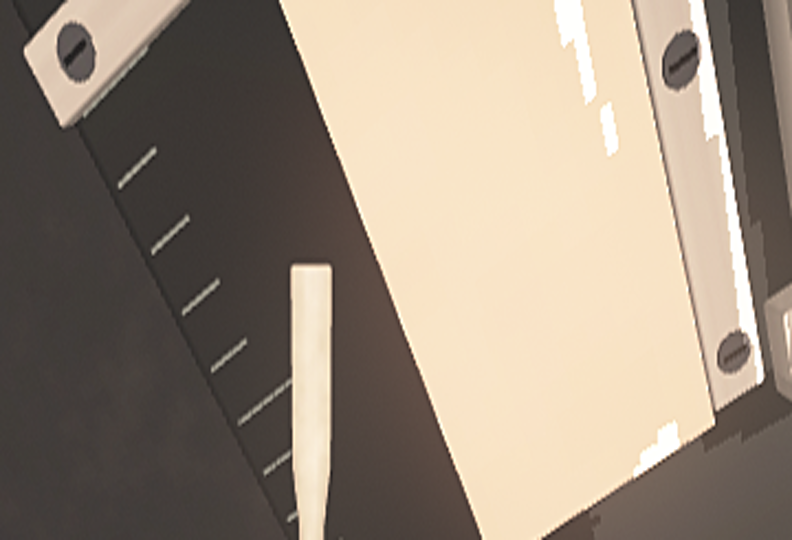

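>>> move_arm(
  moves=[
    {"offset": [-20, -4, -4], "angular": [0, 0, 0], "claw": 0},
    {"offset": [-25, -4, -6], "angular": [0, 0, 0], "claw": 0},
    {"offset": [-14, -6, -10], "angular": [0, 0, 0], "claw": 0},
    {"offset": [0, 0, 0], "angular": [0, 0, 0], "claw": 0},
  ],
)

```text
time_s: 18.02
position: [0.4994, 0.1187, 0.0662]
tool_rot: [0.014, 1.312, -2.042]
contact_force: [-0.4, -0.9, 0.2]
grip_width: 0.049
```

```bash
python3 look.py w25
python3 - <<'E'
import cv2
im=cv2.imread('pics/w25.png')[0:200,200:500]; cv2.imwrite('pics/w25d.png',cv2.resize(im,None,fx=2.6,fy=2.6,interpolation=cv2.INTER_CUBIC))
E
```

```text
(array([-28.3,  59.8]), np.float64(74.4)) [-0.38 -0.89  0.24] [ 0.113 -0.076 -0.042] 0.04936102456379912 18.0167
near edge x at y=-40,10,50:  [-20.  -20.2 -20.3] ang 0.15
right edge y at x=-15,5,20:  [-40.6 -40.5 -40.4] ang 0.28 ; left edge y [59.6 59.6 59.6] ang 0.14
tool per board x,y,z: [-0.13  0.86 -0.5 ] [-0.22 -0.51 -0.83] [-0.97  0.    0.26]
[(92, np.float64(79.1)), (97, np.float64(79.5)), (102, np.float64(78.7)), (107, np.float64(79.9))]
```

View pics/w25d.png

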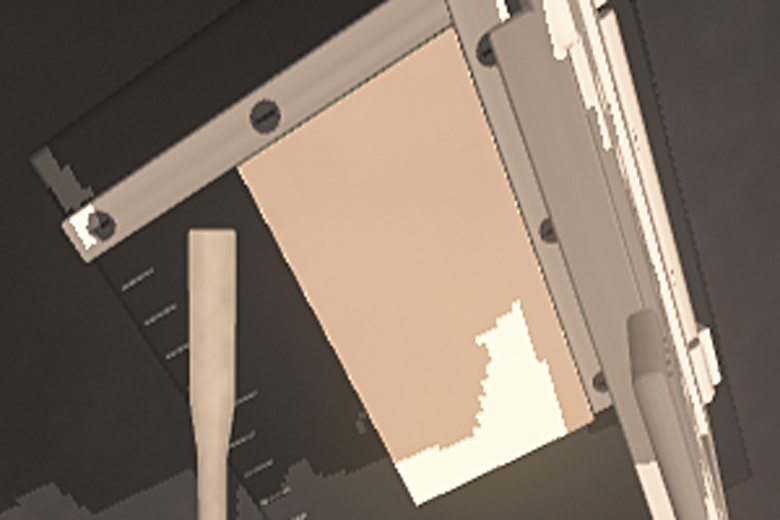

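The plate now sits flush. The near edge is at x = -20.0 to -20.3, the left edge at y = 59.6, yaw is under 0.3°, and only hairline seams show at both fences. Next is the guide: I'll raise the tool, straighten it, and go behind the guide.

```bash
cat >> h.py <<'E'
def gd(fx,fy,fz):
    Rg=Rdown(BT); F=b2w([fx,fy],fz/1000); p=F-Rg@np.array([-.026,0,0]); s=env.sense()
    f=np.array(s['position'])+Rt(s)@np.array([-.026,0,0]); print('F now',w2b(f[:2]).round(1),(f[2]*1000).round(1),'f',s['contact_force'].round(1),'tq',s['wrist_torque'].round(2),'g',round(s['grip_width'],3),'t',s['time_s'])
    plan(p,Rg,s); print('in goal frame',(Rg.T@(p-np.array(s['position']))*1000).round(1))
E
python3 - <<'E'
from h import *
gd(0,10,155); gd(50,10,150)
A=np.load('w2.npz'); W=A['W']; m=(W[...,2]>0.04)&(W[...,2]<.13); v,u=np.mgrid[:420,:560]; m&=(u>190)&(u<375)&(v>225)&(v<285)
Q=w2b(W[m]); Z=W[m][:,2]*1000; r=np.hypot(52-Q[:,0],Z-24.5); th=np.arctan2(Z-24.5,52-Q[:,0])
for lo in range(50,100,6):
    k=(r>lo)&(r<lo+6); 
    if k.sum()>5: print(lo,k.sum(),np.median(th[k]).round(3),Q[k].mean(0).round(1),Z[k].mean().round(1))
E
```

```text
F now [-72.6 -14.7] 90.6 f [ 0.3 -0.3 -0.5] tq [ 0.07 -0.07 -0.03] g 0.046 t 18.0667
pos [0.4991 0.1178 0.0655] d tool mm [-78.   49.8 -46.6] rotvec deg [-30.66  14.59   3.83] |d| 103.6 |a| 34.17
in goal frame [-63.5  75.9 -30.5]
F now [-72.6 -14.7] 90.6 f [ 0.3 -0.3 -0.5] tq [ 0.07 -0.07 -0.03] g 0.046 t 18.0667
pos [0.4991 0.1178 0.0655] d tool mm [-79.6  92.7 -72.7] rotvec deg [-30.66  14.59   3.83] |d| 142.2 |a| 34.17
in goal frame [-58.5 125.9 -30.5]
50 7 1.057 [ 27.6 -44.1] 70.1
56 6 1.075 [ 24.7 -44.2] 77.0
68 32 1.21 [25.3 -8.5] 92.0
74 1191 1.147 [20.   8.8] 95.6
80 34 1.164 [19.3 11.6] 100.2
86 33 1.165 [17.  10.5] 106.3
92 191 1.182 [16.2 10. ] 112.9
```

>>> move_arm(
  moves=[
    {"offset": [-20, 0, 0], "angular": [-6.1, 2.9, 0.8], "claw": 0},
    {"offset": [-20, 0, 0], "angular": [-6.1, 2.9, 0.8], "claw": 0},
    {"offset": [-20, 0, 0], "angular": [-6.1, 2.9, 0.8], "claw": 0},
    {"offset": [-15, 0, 0], "angular": [-6.1, 2.9, 0.8], "claw": 0},
    {"offset": [0, 0, 0], "angular": [-6.1, 2.9, 0.8], "claw": 0},
    {"offset": [0, 0, 0], "angular": [0, 0, 0], "claw": 0},
  ],
)

```text
time_s: 18.57
position: [0.5019, 0.1287, 0.1364]
tool_rot: [-3.078, 1.566, 1.711]
contact_force: [0.4, -0.4, -0.6]
grip_width: 0.048
```

Run:
```python
from h import *
gd(52,10,150)
```

```text
F now [-72.5  -9.9] 162.4 f [ 0.4 -0.4 -0.6] tq [-0.01  0.01  0.  ] g 0.048 t 18.5667
pos [0.5019 0.1287 0.1364] d tool mm [ 12.5 124.9 -16.7] rotvec deg [ 1.36 -0.3   0.02] |d| 126.7 |a| 1.4
in goal frame [ 12.4 124.5 -19.8]
```

>>> move_arm(
  moves=[
    {"offset": [2, 31, -5], "angular": [1.3, -0.3, 0], "claw": 0},
    {"offset": [2, 31, -5], "angular": [0, 0, 0], "claw": 0},
    {"offset": [2, 31, -5], "angular": [0, 0, 0], "claw": 0},
    {"offset": [2, 31, -5], "angular": [0, 0, 0], "claw": 0},
    {"offset": [0, 0, 0], "angular": [0, 0, 0], "claw": 0},
    {"offset": [0, 0, 0], "angular": [0, 0, 0], "claw": 0},
  ],
)

```text
time_s: 19.07
position: [0.6237, 0.1519, 0.1173]
tool_rot: [-1.014, 1.552, -2.556]
contact_force: [-0.9, 0.8, -0.6]
grip_width: 0.047
```

Run:
```python
from h import *
gd(50,10,103)
s,d=snap('wrist','w26.png'); snap('side','s26.png')
```

```text
F now [50.8  7.3] 143.3 f [-0.9  0.8 -0.6] tq [-0.02  0.01  0.  ] g 0.047 t 19.0667
pos [0.6237 0.1519 0.1173] d tool mm [40.3  0.2 -3.3] rotvec deg [-1.36  0.55  0.9 ] |d| 40.4 |a| 1.72
in goal frame [40.3 -0.4 -2.9]
```

View pics/w26.png

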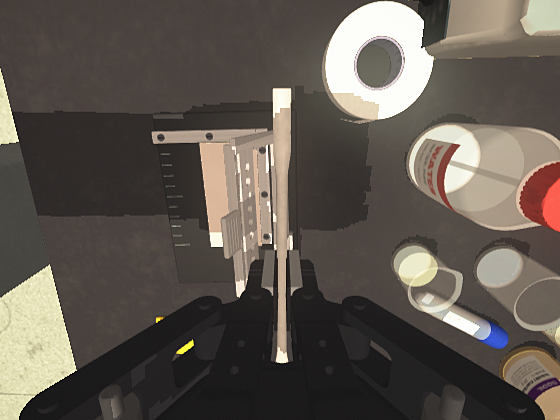

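View pics/s26.png

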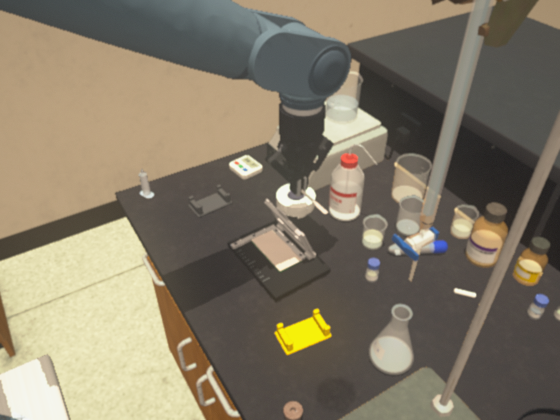

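>>> move_arm(
  moves=[
    {"offset": [14, 0, -1.5], "angular": [-1.3, 0.5, 0.9], "claw": 0},
    {"offset": [14, 0, -1.3], "angular": [0, 0, 0], "claw": 0},
    {"offset": [12, 0, 0], "angular": [0, 0, 0], "claw": 0},
    {"offset": [0, 0, 0], "angular": [0, 0, 0], "claw": 0},
  ],
)

```text
time_s: 19.5
position: [0.6197, 0.154, 0.076]
tool_rot: [-0.174, 1.569, -1.696]
contact_force: [0.1, 0.2, -1.3]
grip_width: 0.047
```

Run:
```python
from h import *
gd(36.4,10,104)
```

```text
F now [46.4  9.5] 102.0 f [ 0.1  0.2 -1.3] tq [-0.01  0.01  0.03] g 0.047 t 19.5
pos [0.6197 0.154  0.076 ] d tool mm [ -2.  -10.   -0.6] rotvec deg [-0.2   0.11  0.02] |d| 10.2 |a| 0.23
in goal frame [ -2.  -10.   -0.6]
```

>>> move_arm(
  moves=[
    {"offset": [-2, -10, 0], "angular": [0, 0, 0], "claw": 0},
    {"offset": [3, -8, 0], "angular": [0, 0, 0], "claw": 0},
    {"offset": [4, -8, 0], "angular": [0, 0, 0], "claw": 0},
    {"offset": [0, 0, 0], "angular": [0, 0, 0], "claw": 0},
  ],
)

```text
time_s: 19.83
position: [0.5915, 0.1524, 0.07]
tool_rot: [-0.295, 1.568, -1.819]
contact_force: [-0.6, 0.3, -0.9]
grip_width: 0.045
```

Run:
```python
from h import *
gd(7.9,10,86.2)
s,d=snap('wrist','w27.png'); snap('side','s27.png')
```

```text
F now [18.2  9.4] 96.0 f [-0.6  0.3 -0.9] tq [0.01 0.04 0.  ] g 0.045 t 19.8333
pos [0.5915 0.1524 0.07  ] d tool mm [  9.8 -10.3  -0.7] rotvec deg [-0.32  0.17  0.05] |d| 14.2 |a| 0.37
in goal frame [  9.8 -10.3  -0.7]
```

View pics/w27.png

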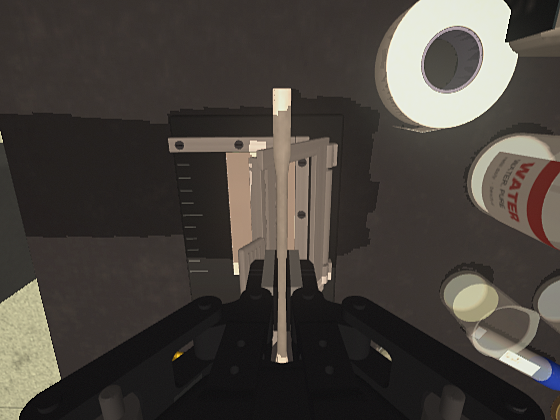

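View pics/s27.png

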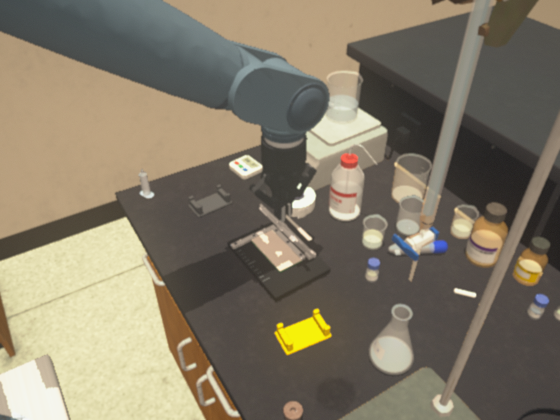

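>>> move_arm(
  moves=[
    {"offset": [4.5, -5.5, -0.5], "angular": [0, 0, 0], "claw": 0},
    {"offset": [5, -5, 0], "angular": [0, 0, 0], "claw": 0},
    {"offset": [6.3, -5.5, 0], "angular": [0, 0, 0], "claw": 0},
    {"offset": [6.3, -5.5, 0], "angular": [0, 0, 0], "claw": 0},
    {"offset": [0, 0, 0], "angular": [0, 0, 0], "claw": 0},
  ],
)

```text
time_s: 20.35
position: [0.5724, 0.1518, 0.0485]
tool_rot: [1.191, 1.563, -0.334]
contact_force: [1.6, 0.6, -0.9]
grip_width: 0.045
```

Run:
```python
from h import *
gd(-11.6,10,59)
s,d=snap('wrist','w28.png'); W=cloud(s,d); Q=w2b(np.nan_to_num(W)); Z=W[...,2]*1000
m=(Z>32)&(Z<100)&(Q[...,0]<50)&(Q[...,0]>-50)&(Q[...,1]>25)&(Q[...,1]<75)
P=Q[m]; z=Z[m]; 
for x in range(-40,50,8):
    k=np.abs(P[:,0]-x)<4
    if k.sum()>10: print(x,k.sum(),np.median(z[k]).round(1),np.degrees(np.arctan2(np.median(z[k])-26.5,52-x)).round(0))
```

```text
F now [-1.   9.7] 74.5 f [ 1.6  0.6 -0.9] tq [-0.03 -0.18 -0.  ] g 0.045 t 20.35
pos [0.5724 0.1518 0.0485] d tool mm [ 15.5 -10.9  -0.3] rotvec deg [-0.36  0.16 -0.4 ] |d| 18.9 |a| 0.56
in goal frame [ 15.5 -10.7  -0.4]
-16 364 68.1 31.0
-8 1365 70.5 36.0
0 1579 84.5 48.0
8 697 60.9 38.0
16 267 53.6 37.0
24 231 47.7 37.0
32 374 39.2 32.0
40 803 35.9 38.0
48 82 32.5 56.0
```

View pics/w28.png

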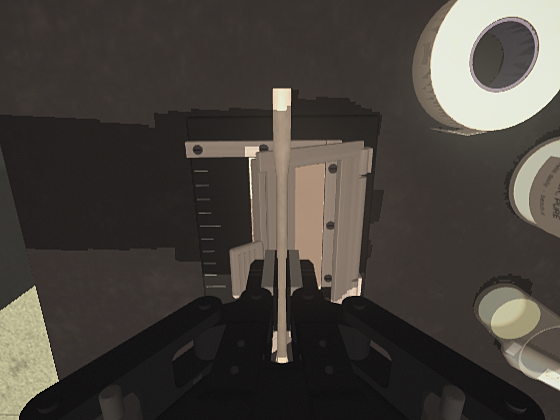

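>>> move_arm(
  moves=[
    {"offset": [7.7, -5.3, 0], "angular": [0, 0, -0.4], "claw": 0},
    {"offset": [7.7, -5, 0], "angular": [0, 0, 0], "claw": 0},
    {"offset": [8, -2.8, 0], "angular": [0, 0, 0], "claw": 0},
    {"offset": [7, -2.5, 0], "angular": [0, 0, 0], "claw": 0},
    {"offset": [0, 0, 0], "angular": [0, 0, 0], "claw": 0},
  ],
)

```text
time_s: 20.82
position: [0.5571, 0.151, 0.0163]
tool_rot: [0.791, 1.567, -0.734]
contact_force: [3.1, 0.5, -2.1]
grip_width: 0.042
```

```bash
cat > gl.py <<'E'
from h import *
import sys
gd(-19,10,26.5)
s,d=snap('wrist',sys.argv[1]+'.png'); W=cloud(s,d); Q=w2b(np.nan_to_num(W)); Z=W[...,2]*1000
for y0 in (68,): 
    m=(Z>18)&(Z<100)&(Q[...,1]>40)&(Q[...,1]<70)
    P=Q[m]; z=Z[m]
    for x in range(-40,50,8):
        k=np.abs(P[:,0]-x)<4
        if k.sum()>10: print(x,k.sum(),np.percentile(z[k],[10,50,90]).round(1))
E
python3 gl.py w29
```

```text
F now [-16.3   9.7] 42.3 f [ 3.1  0.5 -2.1] tq [ 0.1  -0.48  0.02] g 0.042 t 20.8167
pos [0.5571 0.151  0.0163] d tool mm [15.8 -2.8 -0.4] rotvec deg [-0.38  0.15 -0.15] |d| 16.0 |a| 0.44
in goal frame [15.8 -2.8 -0.3]
-40 296 [21.1 22.  22.8]
-32 302 [20.9 21.9 22.9]
-24 791 [22.5 38.5 39.8]
-16 1071 [38.7 52.1 53.4]
-8 906 [35.6 36.9 37.9]
0 746 [20.7 23.  36.3]
8 806 [20.6 21.8 34.7]
16 795 [20.6 21.8 33.3]
24 786 [20.5 21.8 31.9]
32 974 [21.4 29.2 30.5]
40 826 [27.7 28.7 29.6]
48 862 [26.8 28.  29.4]
```

View pics/w29.png

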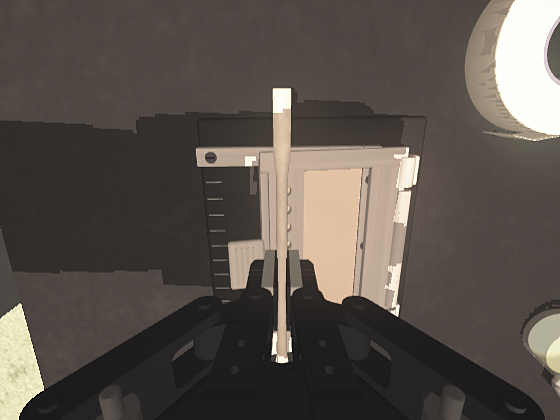

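>>> move_arm(
  moves=[
    {"offset": [5, -1, 0], "angular": [0, 0, 0], "claw": 0},
    {"offset": [4.5, -0.8, 0], "angular": [0, 0, 0], "claw": 0},
    {"offset": [3, -0.4, 0], "angular": [0, 0, 0], "claw": 0},
    {"offset": [0, 0, 0], "angular": [0, 0, 0], "claw": 0},
  ],
)

```text
time_s: 21.2
position: [0.5552, 0.1509, 0.0036]
tool_rot: [0.577, 1.568, -0.949]
contact_force: [0.3, -0.2, 0.6]
grip_width: 0.047
```

```bash
python3 gl.py w30
```

```text
F now [-18.2   9.7] 29.6 f [ 0.3 -0.2  0.6] tq [ 0.01 -0.05  0.02] g 0.047 t 21.2
pos [0.5552 0.1509 0.0036] d tool mm [ 3.1 -0.9 -0.3] rotvec deg [-0.38  0.15 -0.1 ] |d| 3.3 |a| 0.42
in goal frame [ 3.1 -0.9 -0.3]
-40 330 [21.2 22.  22.9]
-32 338 [20.9 22.  22.9]
-24 840 [23.8 26.  27.1]
-16 987 [26.7 39.6 40.8]
-8 954 [25.6 26.6 27.4]
0 913 [20.5 21.7 26.9]
8 920 [20.5 21.7 27. ]
16 919 [20.5 21.7 27. ]
24 923 [20.5 21.7 27. ]
32 1088 [21.5 26.1 27.3]
40 976 [25.8 26.7 27.4]
48 1063 [26.1 27.3 29.5]
```

>>> move_arm(
  moves=[
    {"offset": [1, 0, 0], "angular": [0, 0, 0], "claw": 0},
    {"offset": [0, 0, 0], "angular": [0, 0, 0], "claw": 0},
  ],
)

```text
time_s: 21.42
position: [0.555, 0.1509, 0.0037]
tool_rot: [-0.007, 1.568, -1.532]
contact_force: [-0.2, -1.1, 0.0]
grip_width: 0.044
```

>>> move_arm(
  moves=[
    {"offset": [1, 0, 0], "angular": [0, 0, 0], "claw": 0},
    {"offset": [0, 0, 0], "angular": [0, 0, 0], "claw": 0},
  ],
)

```text
time_s: 21.58
position: [0.5551, 0.1509, 0.0037]
tool_rot: [-0.148, 1.568, -1.672]
contact_force: [0.4, 0.2, 0.2]
grip_width: 0.047
```

>>> move_arm(
  moves=[
    {"offset": [2, 0, 0], "angular": [0, 0, 0], "claw": 0},
  ],
)

```text
time_s: 21.67
position: [0.5553, 0.151, 0.0031]
tool_rot: [-0.347, 1.568, -1.872]
contact_force: [-9.5, -2.1, 25.0]
grip_width: 0.044
```

>>> move_arm(
  moves=[
    {"offset": [3, 0, 0], "angular": [0, 0, 0], "claw": 0},
  ],
)

```text
time_s: 21.75
position: [0.5554, 0.151, 0.003]
tool_rot: [-0.793, 1.566, -2.317]
contact_force: [-15.7, -2.8, 35.2]
grip_width: 0.042
```

The guide is hard on its stop: 35 N of reaction with no further travel. I'll lift off and check.

>>> move_arm(
  moves=[
    {"offset": [-4, 0, 0], "angular": [0, 0, 0], "claw": 0},
    {"offset": [-15, 0, 0], "angular": [0, 0, 0], "claw": 0},
    {"offset": [-25, 0, 0], "angular": [0, 0, 0], "claw": 0},
    {"offset": [-30, -5, 0], "angular": [0, 0, 0], "claw": 0},
    {"offset": [-30, -15, 0], "angular": [0, 0, 0], "claw": 0},
    {"offset": [0, -15, 0], "angular": [0, 0, 0], "claw": 0},
    {"offset": [0, 0, 0], "angular": [0, 0, 0], "claw": 0},
  ],
)

```text
time_s: 22.33
position: [0.5175, 0.1496, 0.1097]
tool_rot: [-1.236, 1.56, -2.76]
contact_force: [-1.1, 0.3, -0.9]
grip_width: 0.045
```

```bash
python3 gl.py w31
python3 - <<'E'
import cv2
im=cv2.imread('pics/w31.png'); cv2.imwrite('pics/w31c.png',cv2.resize(im[80:290,180:480],None,fx=2.6,fy=2.6,interpolation=cv2.INTER_CUBIC))
E
```

```text
F now [-55.5  10.4] 135.7 f [-1.1  0.3 -0.9] tq [-0.05  0.01  0.01] g 0.045 t 22.3333
pos [0.5175 0.1496 0.1097] d tool mm [108.8  38.   -0.3] rotvec deg [-0.32  0.21  0.61] |d| 115.2 |a| 0.72
in goal frame [109.2  36.8   0.3]
-40 120 [21.2 22.2 22.9]
-32 108 [21.2 21.9 22.9]
-24 343 [22.6 25.7 27. ]
-16 335 [25.4 26.6 27.4]
-8 348 [25.6 26.6 27.5]
0 325 [20.5 21.7 27.1]
8 343 [20.4 21.8 26.9]
16 342 [20.3 21.8 27.1]
24 345 [20.5 21.6 27. ]
32 401 [21.2 26.1 27.3]
40 359 [25.8 26.7 27.7]
48 380 [26.1 27.6 29.4]
```

View pics/w31c.png

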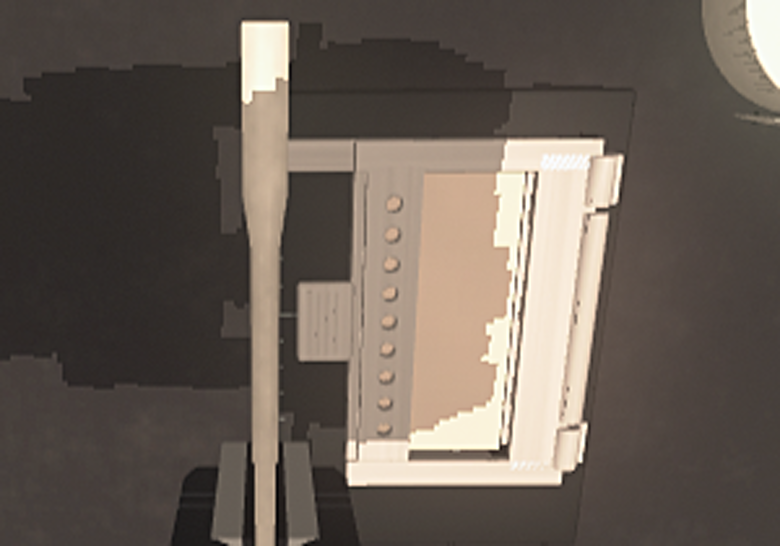

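Guide level at 26–27 mm front to back, no plate edge caught. Now I turn back to the rest.

>>> move_arm(
  moves=[
    {"offset": [0, 0, -35], "angular": [0, 0, 0], "claw": 0},
    {"offset": [0, 0, -38], "angular": [0, 0, 0], "claw": 0},
    {"offset": [0, 0, -38], "angular": [0, 0, 0], "claw": 0},
    {"offset": [0, 0, -38], "angular": [0, 0, 0], "claw": 0},
    {"offset": [0, 0, -38], "angular": [0, 0, 0], "claw": 0},
    {"offset": [0, 0, 0], "angular": [-6.9, 0, 0], "claw": 0},
    {"offset": [0, 0, 0], "angular": [-6.9, 0, 0], "claw": 0},
    {"offset": [0, 0, 0], "angular": [-6.9, 0, 0], "claw": 0},
  ],
)

```text
time_s: 23.05
position: [0.5126, 0.3444, 0.1001]
tool_rot: [-1.523, 1.555, -2.683]
contact_force: [-1.1, 0.1, 0.4]
grip_width: 0.044
```

>>> move_arm(
  moves=[
    {"offset": [0, 0, 0], "angular": [-6.9, 0, 0], "claw": 0},
    {"offset": [0, 0, 0], "angular": [-6.9, 0, 0], "claw": 0},
    {"offset": [0, 0, 0], "angular": [-6.9, 0, 0], "claw": 0},
    {"offset": [0, 0, 0], "angular": [-6.9, 0, 0], "claw": 0},
    {"offset": [0, 0, 0], "angular": [-6.9, 0, 0], "claw": 0},
    {"offset": [0, 0, 0], "angular": [-6.9, 0, 0], "claw": 0},
    {"offset": [0, 0, 0], "angular": [-6.9, 0, 0], "claw": 0},
    {"offset": [0, 0, 0], "angular": [-6.9, 0, 0], "claw": 0},
  ],
)

```text
time_s: 23.72
position: [0.5117, 0.3446, 0.0853]
tool_rot: [-2.548, 1.537, -2.71]
contact_force: [-0.1, 0.0, 0.6]
grip_width: 0.044
```

Run:
```python
from h import *
plan([.5365,.3591,.06],Rdown(np.radians(96.4))); print(env.sense()['grip_width'])
```

```text
pos [0.5117 0.3446 0.0853] d tool mm [24.4 18.8 22.8] rotvec deg [-15.67  -1.72   0.85] |d| 38.3 |a| 15.79
0.0435412533226369
```

>>> move_arm(
  moves=[
    {"offset": [0, 6, 6], "angular": [-5.3, -0.6, 0.3], "claw": 0},
    {"offset": [0, 6, 6], "angular": [-5.3, -0.6, 0.3], "claw": 0},
    {"offset": [5, 6, 6], "angular": [-5.3, -0.6, 0.3], "claw": 0},
    {"offset": [0, 0, 0], "angular": [0, 0, 0], "claw": 0},
    {"offset": [0, 0, 0], "angular": [0, 0, 0], "claw": 0},
  ],
)

```text
time_s: 24.13
position: [0.5309, 0.3607, 0.0709]
tool_rot: [-2.911, 1.563, -2.781]
contact_force: [-0.9, 0.6, -0.2]
grip_width: 0.045
```

```bash
cat > rl.py <<'E'
from h import *
import sys
plan([.5365,.3591,float(sys.argv[2])],Rdown(np.radians(96.4)))
s,d=snap('wrist',sys.argv[1]+'.png'); M=np.array(d['hand_eye']); z=d['z_map']; v,u=np.mgrid[:420,:560]
P=np.stack([(u-d['cx'])/d['fx']*z,(v-d['cy'])/d['fy']*z,z],-1)@M[:3,:3].T+M[:3,3]; P[z==0]=np.nan
for r in range(86,245,20): print(r,P[r,278:287].mean(0).round(4))
print(s['contact_force'].round(1),s['wrist_torque'].round(2),s['grip_width'],s['time_s'])
E
python3 rl.py w32 .03
```

```text
pos [0.5309 0.3607 0.0709] d tool mm [40.9 -2.3  5.6] rotvec deg [ 1.03 -0.42  0.1 ] |d| 41.3 |a| 1.11
86 [ 0.0715 -0.0002 -0.0945]
106 [-0.0356 -0.0003 -0.0798]
126 [nan nan nan]
146 [-0.0356 -0.0003 -0.0634]
166 [-0.036  -0.0002 -0.0548]
186 [-0.0369 -0.0002 -0.0459]
206 [-0.0369 -0.0002 -0.0365]
226 [-0.0369 -0.0002 -0.0267]
[-0.9  0.6 -0.2] [ 0.03  0.03 -0.05] 0.045344261216754125 24.1333
```

View pics/w32.png

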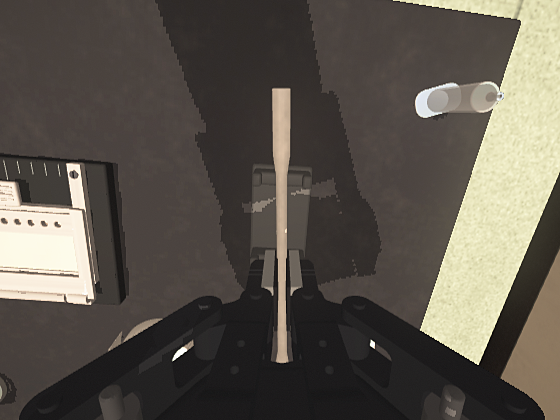

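>>> move_arm(
  moves=[
    {"offset": [15, -2.3, 5.6], "angular": [1, -0.4, 0], "claw": 0},
    {"offset": [15, 0, 0], "angular": [0, 0, 0], "claw": 0},
    {"offset": [9, 0, 0], "angular": [0, 0, 0], "claw": 0},
    {"offset": [0, 0, 0], "angular": [0, 0, 0], "claw": 0},
  ],
)

```text
time_s: 24.52
position: [0.5361, 0.3583, 0.0288]
tool_rot: [-2.318, 1.567, -2.211]
contact_force: [-0.7, 0.3, 0.2]
grip_width: 0.05
```

```bash
python3 rl.py w33 -.011
```

```text
pos [0.5361 0.3583 0.0288] d tool mm [39.8  0.8  0.6] rotvec deg [-0.31 -0.14  0.15] |d| 39.9 |a| 0.37
86 [ 0.029  -0.0002 -0.0917]
106 [-0.0357 -0.0002 -0.0798]
126 [-0.0357 -0.0002 -0.0718]
146 [-0.0356 -0.0002 -0.0634]
166 [-0.0362 -0.0002 -0.0548]
186 [-0.0365 -0.0002 -0.0458]
206 [-0.0365 -0.0002 -0.0364]
226 [-0.0367 -0.0002 -0.0266]
[-0.7  0.3  0.2] [-0.01  0.01 -0.08] 0.050130355529049576 24.5167
```

>>> move_arm(
  moves=[
    {"offset": [12, 0.8, 0.6], "angular": [-0.3, -0.1, 0.1], "claw": 0},
    {"offset": [12, 0, 0], "angular": [0, 0, 0], "claw": 0},
    {"offset": [9, 0, 0], "angular": [0, 0, 0], "claw": 0},
    {"offset": [3, 0, 0], "angular": [0, 0, 0], "claw": 0},
    {"offset": [0, 0, 0], "angular": [0, 0, 0], "claw": 0},
  ],
)

```text
time_s: 24.98
position: [0.5372, 0.3599, -0.009]
tool_rot: [0.116, 1.569, 0.228]
contact_force: [-0.8, -0.3, 0.2]
grip_width: 0.046
```

```bash
python3 rl.py w34 -.012
```

```text
pos [ 0.5372  0.3599 -0.009 ] d tool mm [ 3.  -0.7 -0.8] rotvec deg [ 0.02  0.09 -0.01] |d| 3.2 |a| 0.09
86 [-0.0093 -0.0002 -0.0892]
106 [-0.0359 -0.0002 -0.0798]
126 [-0.0353 -0.0002 -0.0718]
146 [-0.036  -0.0002 -0.0635]
166 [-0.0359 -0.0002 -0.0548]
186 [-0.0364 -0.0002 -0.0458]
206 [-0.0369 -0.0002 -0.0365]
226 [nan nan nan]
[-0.8 -0.3  0.2] [-0.   -0.01 -0.01] 0.045949319463572384 24.9833
```

>>> move_arm(
  moves=[
    {"offset": [2.6, -0.5, -0.5], "angular": [0, 0, 0], "claw": 0},
    {"offset": [0, 0, 0], "angular": [0, 0, 0], "claw": 0},
  ],
)

```text
time_s: 25.2
position: [0.537, 0.3595, -0.0112]
tool_rot: [0.183, 1.569, 0.295]
contact_force: [-0.2, -0.1, -1.2]
grip_width: 0.044
```

>>> move_arm(
  moves=[
    {"offset": [0, 0, 0], "angular": [0, 0, 0], "claw": 12},
    {"offset": [0, 0, 0], "angular": [0, 0, 0], "claw": 30},
    {"offset": [0, 0, 0], "angular": [0, 0, 0], "claw": 60},
    {"offset": [0, 0, 0], "angular": [0, 0, 0], "claw": 60},
    {"offset": [0, 0, 0], "angular": [0, 0, 0], "claw": 60},
    {"offset": [0, 0, 0], "angular": [0, 0, 0], "claw": 60},
  ],
)

```text
time_s: 25.7
position: [0.5386, 0.3603, -0.0089]
tool_rot: [0.265, 1.564, 0.377]
contact_force: [-0.3, 0.8, 0.6]
grip_width: 0.698
```

```bash
python3 rl.py w35 -.012
```

```text
pos [ 0.5386  0.3603 -0.0089] d tool mm [ 3.1 -0.9 -2.3] rotvec deg [ 0.02  0.35 -0.1 ] |d| 4.0 |a| 0.37
86 [-0.0324 -0.0002 -0.0877]
106 [-0.0324 -0.0002 -0.0798]
126 [-0.0324 -0.0002 -0.0716]
146 [-0.032  -0.0002 -0.063 ]
166 [-0.033  -0.0002 -0.0542]
186 [-0.0332 -0.0002 -0.045 ]
206 [-0.0331 -0.0002 -0.0353]
226 [-0.0329 -0.0002 -0.0251]
[-0.3  0.8  0.6] [-0.04 -0.03 -0.05] 0.6977996007796359 25.7
```

View pics/w35.png

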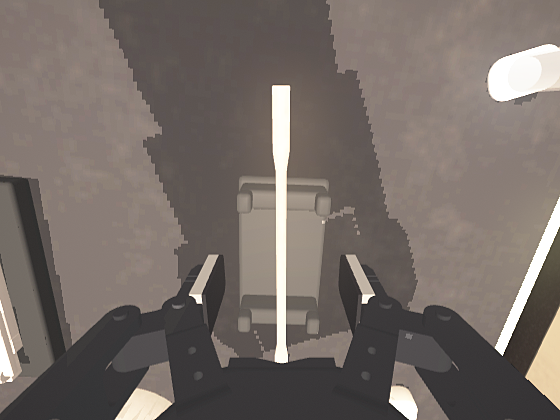

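Released: the bar lies on both ridges between the horns. I'll lift straight up and do the final checks.

>>> move_arm(
  moves=[
    {"offset": [-10, 0, 0], "angular": [0, 0, 0], "claw": 60},
    {"offset": [-25, 0, 0], "angular": [0, 0, 0], "claw": 60},
    {"offset": [-35, 0, 0], "angular": [0, 0, 0], "claw": 60},
    {"offset": [-38, 0, 0], "angular": [0, 0, 0], "claw": 60},
    {"offset": [-38, 0, -10], "angular": [0, 0, 0], "claw": 60},
    {"offset": [0, -38, 5], "angular": [0, 0, 0], "claw": 60},
    {"offset": [0, -38, 5], "angular": [0, 0, 0], "claw": 60},
    {"offset": [0, -38, 5], "angular": [0, 0, 0], "claw": 60},
  ],
)

```text
time_s: 26.42
position: [0.5544, 0.2504, 0.1495]
tool_rot: [0.235, 1.561, 0.359]
contact_force: [0.7, -0.4, -0.2]
grip_width: 0.703
```

>>> move_arm(
  moves=[
    {"offset": [0, -38, 5], "angular": [0, 0, 0], "claw": 60},
    {"offset": [0, -30, 5], "angular": [0, 0, 0], "claw": 60},
    {"offset": [0, 0, 0], "angular": [0, 0, 0], "claw": 60},
    {"offset": [0, 0, 0], "angular": [0, 0, 0], "claw": 60},
  ],
)

```text
time_s: 26.75
position: [0.576, 0.1753, 0.1555]
tool_rot: [0.044, 1.553, 0.161]
contact_force: [-0.1, 1.2, -0.1]
grip_width: 0.705
```

Run:
```python
from h import *
s,d=snap('wrist','w36.png'); W=cloud(s,d); im=d['image'].astype(int); b=im.sum(-1); print(s['position'],s['time_s'])
Q=w2b(np.nan_to_num(W)); Z=W[...,2]*1000
for (x0,y0) in [(-16,10),(-16,60),(-16,-45),(0,-49),(30,-49),(0,68),(-36,10),(44,10)]:
    k=(np.abs(Q[...,0]-x0)<4)&(np.abs(Q[...,1]-y0)<4)&(Z>3); print((x0,y0),np.round(np.median(Z[k]),1) if k.any() else None)
wd=W; m=(b>430)&(Z>17)&(Z<30)&(wd[...,1]>.32)&(wd[...,1]<.39)&(wd[...,0]>.43)&(wd[...,0]<.63)
fit(W,m,'spat')
print('pix board',pix(s,d,b2w([0,0],.02)))
u0,v0=map(int,pix(s,d,b2w([0,0],.02))); c=d['image'][max(0,v0-75):v0+75,max(0,u0-110):u0+110]; cv2.imwrite('pics/w36c.png',cv2.resize(c,None,fx=3.5,fy=3.5,interpolation=cv2.INTER_CUBIC)[:,:,::-1])
s,d=snap('top','top1.png')
A=np.load('top0.npz'); df=np.abs(d['image'].astype(int)-A['im']).sum(-1)
for n,(u,v) in dict(timer=(169,183),vial=(361,170)).items(): print(n,df[v-14:v+14,u-14:u+14].mean())
```

```text
[0.57604907 0.17532482 0.15549431] 26.75
(-16, 10) 267.0
(-16, 60) 255.1
(-16, -45) 26.7
(0, -49) 26.5
(30, -49) 26.9
(0, 68) 26.7
(-36, 10) 26.8
(44, 10) 26.6
spat n 1002 rect c,size,ang [536.7 358.9] [171.    9.1] 6.21 z 0.0234
  mean [0.5273 0.3574] dir deg 6.43
pix board (np.float64(250.3925607874971), np.float64(179.66861810542002))
timer 10.92984693877551
vial 12.622448979591837
```

View pics/w36c.png

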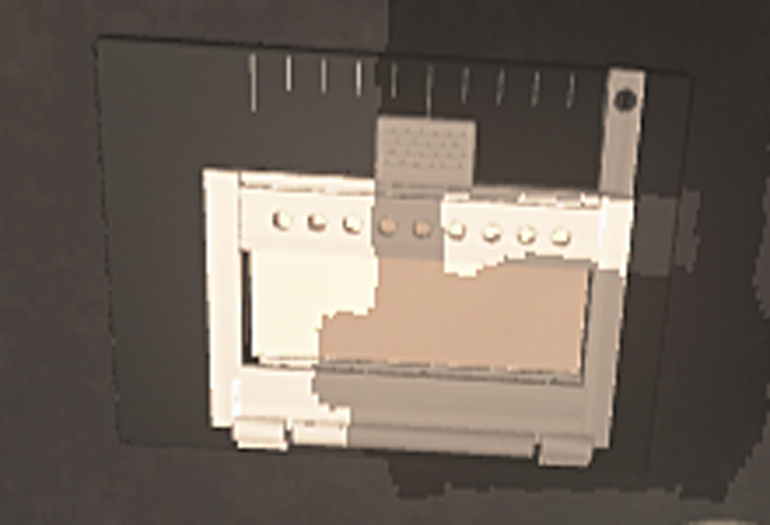

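View pics/w36.png

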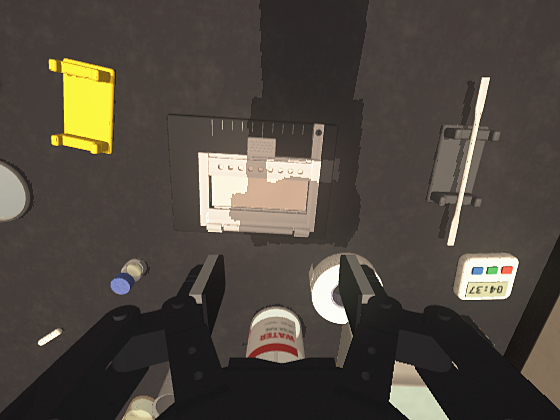

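```bash
python3 -c "
from cell import order
print(order.close_job())"
```

```text
the job is handed in; nothing more can be done
None
```

The plate is home against both fences, the guide is folded down over it, and the spatula is back across its grey rest. I handed the job in at about 27 s of the 72 s allowed.

**How it went**
- I pushed the plate only with the spatula tip: to the back fence, then to the left fence, then once more at the near edge to square it.
- I folded the guide down with the gripper's fingertips, holding the spatula clear of it.
- The gripper never touched the plate as far as images and force readings show.

**Last checks**
- **Plate:** before folding, the near edge was at x = -20.0 to -20.3 mm (home -20) and the left edge at y = 59.6 mm (home 60). The turn was under 0.3°, and only hairline seams showed at both fences. After folding I checked this only by eye: the back seam was still parallel and nothing was caught.
- **Guide:** its top face reads 26.5 to 26.9 mm at every point clear of the gripper (26.5 is fully down). It gave 35 N of reaction with no further travel.
- **Spatula:** it lies on both ridges at (0.537, 0.359) m, within about 2 mm of where it started.
- **Vial and timer:** both look unmoved in the before and after pictures.

**What failed or disagreed**
- **First grasp:** it closed on nothing, because the real fingertips sit about 26 mm behind the reported TCP. I measured that offset and used it from then on.
- **First nudge:** the tip rode over the plate without moving it, so I lowered the tip to just above the bed.
- **Left fence:** there may be up to 0.4 mm of gap, which is below what the cameras can settle.
- **Spatula waist:** the grip width read about 4 mm where 8 mm was described.

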